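# Lift the soaked pump filter out with tongs

### The arm

A 6-joint arm with a two-finger parallel gripper is mounted at the origin on the work surface. World frame = base frame: x ahead of the robot, y to its left, z up, the work surface at z = 0. Lengths are in m, angles in degrees, forces in N, time in s.
With the tool pointing down it reaches from about 0.25 to 0.725 m from the base axis. Payload 9.7 kg.
Tool frame: the origin (TCP) lies at the very end of the fingers, on their centre line; the grasp point (between the pads) lies 19 mm behind it (arm.grip_point_offset is the distance from the TCP to the grasp point, in m); z points along the fingers, y is the line along which they close (so a half turn about z gives the same grasp; the last joint's range is limited). The gripper opens to 85 mm and grips with 20 to 120 N. Pads are 22 mm wide; open, the fingers measure 114 mm over their backs; the gripper's body (76 mm by 85 mm) begins 54 mm behind the grasp point. The pads swing forward as they close: fully open they stand 13 mm farther back than shut.
Start: joints at [-74.656, 4.979, 10.078, 95.1, 0, 90], TCP at [0.146, -0.53, 0.231] pointing down, gripper open.
Joint ranges: [-179.16, 179.16], [-48.56, 103.87], [-65.8, 70.77], [-126.05, 130.52], [-82.76, 87.17], [-180, 180]. Speed limits (degrees/s): [127.2, 127.2, 147.25, 180, 180, 180].

### API

Orientations are given as [roll, pitch, yaw] about the fixed x, y, z axes, in that order (R = Rz(yaw) Ry(pitch) Rx(roll)).
In Python, from workcell import arm gives the robot as it stands.
- The arm moves only by the tool steer_hand, called after "Request:" as name(argument=value, ...), one argument or row to a line, values as JSON. Schema: {"type":"object","properties":{"ticks":{"type":"array","items":{"type":"array","items":{"type":"number"},"minItems":7,"maxItems":7},"minItems":1,"maxItems":20},"only":{"type":"string"},"quiet":{"type":"boolean"},"lines":{"type":"string"}},"required":["ticks"],"additionalProperties":false}. ticks is a list of rows, 1 to 20 of them, each of 7 numbers: dx, dy, dz in units of 50 mm, then a rotation vector rx, ry, rz in units of 10 degrees, then the finger opening in m; each row shifts and turns the commanded pose from where the row before left it, along the tool's axes as they then stand; what a row does not reach is not made up. A row lasts 1/12 s, in which the tool goes at most 0.0417 m and 7.16 degrees, less where a joint would pass 70% of its speed; a pose out of reach is approached as far as the arm can. The fingers move at their own pace and stop on an object; the grip force is fixed at half the most. Time passes only in rows, so rows that do not move let the fingers close. The tool returns the time, the measured TCP pose, the force, the opening and the grip force at its end. only (a regular expression) keeps the lines of the reply that match it, lines (a string "A,B") keeps lines A to B, and quiet returns only ok. Input that does not fit is refused with a message, and nothing moves.
- arm.read_state(): the state, without advancing time (a new reading comes with each control period).
- arm.read_camera(name): name is "scene" or "top" or "wrist"; returns a dict with "color" (480x640x3 uint8, blue, green, red), "camera_matrix" (3x3 intrinsics, pixels), "dist_coeffs" ([k1, k2, p1, p2, k3] as OpenCV has them; the pictures are not rectified), "rvec" (rotation vector, rad) and "tvec" (3), from world to camera coordinates, as OpenCV has them. Camera axes: x right, y down, z forward; pixel columns grow to the right and rows downward; lengths in m; the calibration is good to about 2 mm. A picture is of the moment at which its call begins. There is no depth.
- arm.job_done(): hands the job in; it is judged then, once.
The state is a dict: "t": time; "joint_pos": joint angles; "joint_velocities": joint speeds; "effort": joint torques, N m; "tcp_pos": TCP position; "tool_rot": TCP orientation; "force": force on the tool from outside, world axes, zero at the start; "torque": the same for the moment, N m; "gripper_width": finger opening in m; "gripper_force": force on a finger pad.
Only numpy, scipy, OpenCV 4.12 (cv2) and the standard library are available. Lean on these libraries where they do the work, as an engineer would, in place of code of your own. Each camera call takes 0.05 s, during which the arm holds its last target. There are 200 camera calls.

### The job

The washing machine's pump filter has been soaking in descaler, so do not touch it with the gripper: pick up the sprung tongs, squeeze them shut on the filter's upright cage, lift it out of the soaking tray and set it down gently, upright, in the round draining dish. Let go of it with the tongs, then lay the tongs back flat along the middle of their mat. Leave everything else where it is, in the tray and around it.

Things in the scene. Friction and masses are not known exactly. Their poses are not given: they have to be found in the camera images.
- tongs: Sprung steel tongs like large U-shaped tweezers, 213 mm long, 24 mm high, 110 g, lying flat, so the arms (upright strips 4 mm thick) close sideways. Origin: underside, centre line, at the place to grip (dark patches on both arms, 44 mm long); x runs to the jaws, z up. Balanced near the origin. Relaxed, 63 mm wide over the arms there.
- tongs_jaw (a point): Point midway between the rubber jaw pads (34 mm along x, 22 mm high): 90 mm ahead of the tongs' origin along x, 12 mm above their underside. Jaw gap against width over the arms' outsides at the origin: relaxed 70 mm at 63; 52 mm at 54 (the spring then keeps the tongs held firmly in the gripper, jaws open); 30 mm at 43, arms parallel; 12 mm at 34, the stop.
- tong_left (a joint): Closing angle of the tongs' left arm about its upright hinge, 90 mm behind the tongs' origin, 19.5 mm beside the centre line: 0 relaxed (splayed 0.11 rad outward), 0.11 parallel, 0.16 fully shut. The right arm mirrors it. Squeezed at the origin it takes 3 N a side to start, 6 N at 54 mm width, 9 N at 43 mm; the arms spring open when let go.
- filter: Drain-pump filter of grey plastic standing on its cap in the soaking tray: a knurled round cap 60 mm in diameter and 16 mm high, and on it an upright round ribbed cage 30 mm in diameter up to 80 mm above the underside. Origin: centre of its underside, z up along the cage. About 90 g. The cage is where the tongs grip, anywhere from 28 to 74 mm up, from any side.
- soak: White shallow open soaking tray, fixed, 180 mm (x) by 220 mm (y), 22 mm high, walls 4 mm, floor 4 mm thick. Origin: centre of its underside. The filter stands in its -y half, the elbow and the collar in its +y half.
- dish: Round shallow steel draining dish, fixed, empty, 160 mm across the rim, 14 mm high, flat floor 4 mm thick and about 142 mm across. Origin: centre of its underside.
- mat: Black rubber mat for the tongs, fixed, 260 mm (x) by 110 mm (y), 6 mm thick. Origin: centre of its underside; x along its length. The tongs start on it, jaws towards +x.
- elbow: Brass pipe elbow, 28 mm high, foot 36 mm in diameter, a 22 mm stub sideways along its x; lies in the soaking tray, leave it. Origin: centre of its underside.
- collar: Grey plastic ring, 44 mm outside, 14 mm high, in the soaking tray, leave it. Origin: centre of its underside.
- brush: Flat brush with a wooden handle, 190 mm long, lying beyond the mat, leave it. Origin: on its underside.
- mug: White mug, 80 mm in diameter, 90 mm high, at the left side, leave it. Origin: centre of its underside.
- tape: Roll of paper tape lying flat, 100 mm in diameter, 25 mm high, at the right side, leave it. Origin: centre of its underside.
- driver: Screwdriver, 200 mm long, lying at the right near the robot, leave it. Origin: on its underside.

How it is judged:
By the outcome, as a careful person would: the job done as asked, in the order asked, and still so for the second after the job is handed in, with the robot touching nothing.
It also fails if it takes over 58 s, if anything falls off the work surface, if the arm or the gripper's body presses on something with over 40 N, if the wrist force passes 120 N, or if a joint passes its speed limit or range.

## Working session

There is one attempt and no reset: what is moved stays moved. The work goes in short steps, Python scripts to look and compute and a tool call to move; the robot and the scene stay as the last step left them, time stands still between calls to the robot, and variables do not carry over. Pictures are saved under pics/ and viewed, at most 10 in all, crops included, and the job is handed in when it is done.

```bash
ls; mkdir -p pics; cat > h.py <<'E'
import cv2,numpy as np,json
from workcell import arm
def snap(n,f):
    c=arm.read_camera(n); cv2.imwrite(f'pics/{f}.png',c['color'])
    json.dump({k:np.array(c[k]).tolist() for k in('camera_matrix','dist_coeffs','rvec','tvec')},open(f'pics/{f}.json','w'))
def ray(f,uv):
    c={k:np.array(v) for k,v in json.load(open(f'pics/{f}.json')).items()}
    n=cv2.undistortPoints(np.array([[uv]],float),c['camera_matrix'],c['dist_coeffs'])[0,0]
    R=cv2.Rodrigues(c['rvec'])[0]; o=-R.T@c['tvec'].ravel(); d=R.T@np.array([n[0],n[1],1]); return o,d/np.linalg.norm(d)
def atz(f,uv,z):
    o,d=ray(f,uv); return o+d*(z-o[2])/d[2]
def tri(*p):
    A=0;b=0
    for f,uv in p:
        o,d=ray(f,uv);P=np.eye(3)-np.outer(d,d);A=A+P;b=b+P@o
    x=np.linalg.solve(A,b); return x,[np.linalg.norm((np.eye(3)-np.outer(ray(f,uv)[1],ray(f,uv)[1]))@(x-ray(f,uv)[0])) for f,uv in p]
def proj(f,X):
    c={k:np.array(v) for k,v in json.load(open(f'pics/{f}.json')).items()}
    return cv2.projectPoints(np.array(X,float).reshape(-1,1,3),c['rvec'],c['tvec'],c['camera_matrix'],c['dist_coeffs'])[0].reshape(-1,2).round(1)
E
python3 - <<'E'
from h import *
snap('top','t0');snap('scene','s0')
for f in('t0','s0'):print(ray(f,(320,240)))
print(arm.read_state())
E
```

```text
pics
workcell.py
(array([ 0.33641162, -0.00582127,  1.46376076]), array([ 0.13555988, -0.01292749, -0.99068481]))
(array([1.49819672, 0.61867324, 0.77818364]), array([-0.68626361, -0.47954163, -0.54688397]))
{'t': 0.1, 'joint_pos': array([-7.46548149e+01,  5.00837054e+00,  1.00364751e+01,  9.50992863e+01,
        3.05926231e-04,  8.99999854e+01]), 'joint_velocities': array([-0.13949761, -0.17282287,  0.11037995,  0.00426718, -0.06791711,
        0.10805954]), 'effort': array([ 3.96892051e-05, -5.21564591e+01,  4.65650296e+01,  1.60514249e-02,
        8.55864619e-05,  2.96534893e-05]), 'tcp_pos': array([ 0.14549216, -0.53018088,  0.23062736]), 'tool_rot': array([-1.79928818e+02, -3.05944191e-04,  1.53451994e+01]), 'force': array([0.90297141, 0.42341016, 0.30041042]), 'torque': array([-0.01977413, -0.00399229, -0.03024718]), 'gripper_force': 0.0, 'gripper_width': 0.08531881950686175}
```

View pics/t0.png

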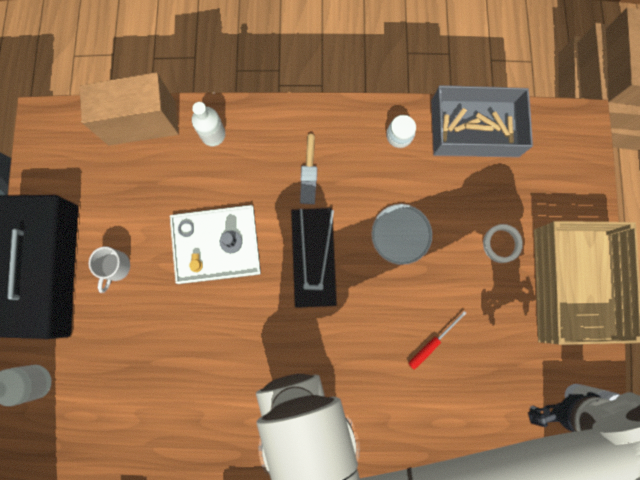

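View pics/s0.png

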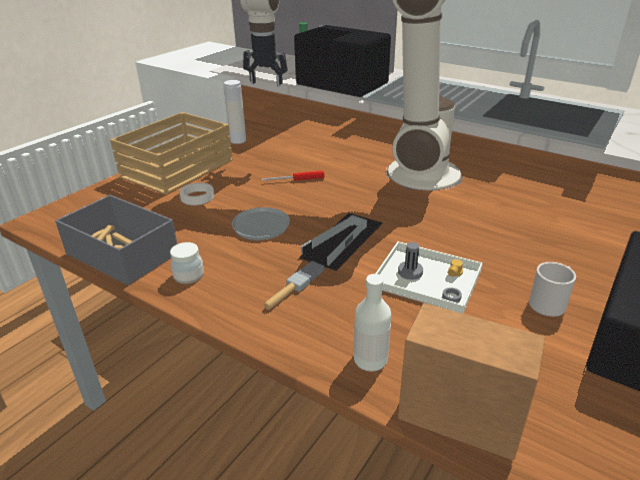

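The top view shows the tongs on the mat (hinge end about (313,288), jaws about (303–332,210)), the filter at (231,240) and the dish at (402,234). The scene view has the filter at (411,260). I'll enlarge both.

```bash
python3 - <<'E'
import cv2,numpy as np
t=cv2.imread('pics/t0.png');s=cv2.imread('pics/s0.png')
def c(i,x,y,w,h,k):return cv2.resize(i[y:y+h,x:x+w],None,fx=k,fy=k,interpolation=cv2.INTER_CUBIC)
a=c(t,285,200,66,120,5)   # 330x600
b=c(t,165,200,94,90,5) # 470x450
o=np.zeros((600,800,3),np.uint8);o[:600,:330]=a;o[:450,330:800]=b
cv2.imwrite('pics/c1.png',o)
o=c(s,230,200,200,110,4);cv2.imwrite('pics/c2.png',o)
# dish ellipse centroid in both
E
```

```text
(no output)
```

View pics/c1.png

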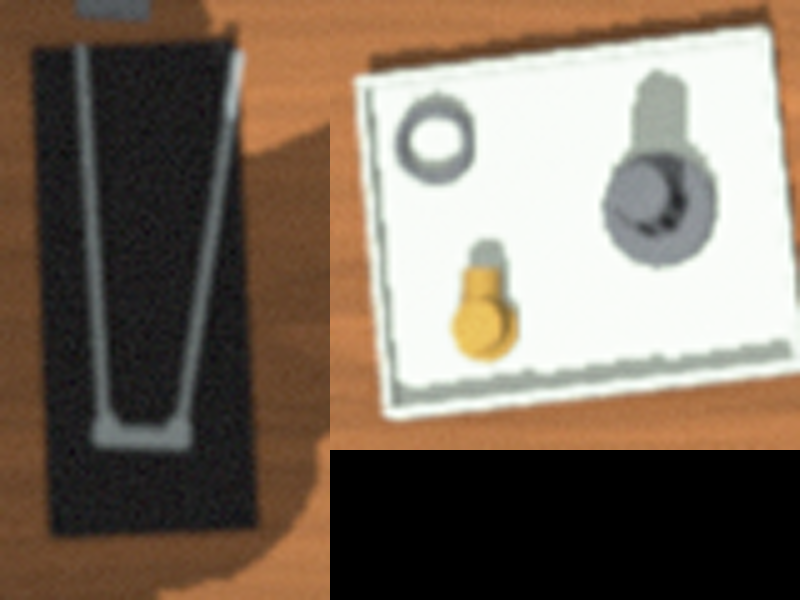

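View pics/c2.png

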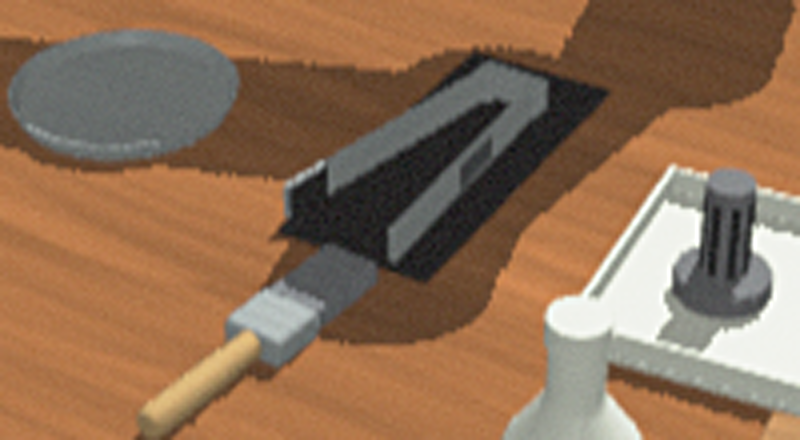

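c1: the tongs' heel corners are at (92,448) and (193,450), the tips at (80,45) and (240,50), and the filter top is at (641,193). c2: the filter top is at (732,183), the heel corners at (487,58) and (547,82), and the dark grip patch at (477,160).

```bash
python3 - <<'E'
from h import *
np.set_printoptions(precision=4,suppress=True)
A=lambda x,y:('t0',(285+x/5-.4,200+y/5-.4)); B=lambda x,y:('t0',(165+(x-330)/5-.4,200+y/5-.4)); C=lambda x,y:('s0',(230+x/4-.4,200+y/4-.4))
print('filter top',tri(B(641,193),C(732,183)))
print('cap z20',atz(*B(660,208),.02))
print('heelR',tri(A(193,450),C(487,58)),'heelL',tri(A(92,448),C(547,82)))
print('tipL',tri(A(80,45),C(390,228)))
P={k:atz(*A(*v),.030) for k,v in dict(hL=(92,448),hR=(193,450),tL=(80,45),tR=(240,50)).items()};print(P)
h=(P['hL']+P['hR'])/2;t=(P['tL']+P['tR'])/2;d=t-h;print('len',np.linalg.norm(d),'yaw',np.degrees(np.arctan2(d[1],d[0])),'heel',h,'tip',t)
M=[atz(*A(*v),.006) for v in((33,48),(240,42),(50,535),(258,527))];print('mat',M,np.mean(M,0))
for n,cs in dict(tray=[(355,77),(770,25),(386,418),(815,372)]).items():
  Q=[atz(*B(*v),.022) for v in cs];print(n,Q,np.mean(Q,0))
print('elbow',atz(*B(482,325),.032),'collar',atz(*B(436,140),.018))
# dish rim
print('dish',atz('t0',(401.5,234.5),.014), 'L',atz('t0',(371.5,234.5),.014),'R',atz('t0',(432,234.5),.014),tri(('t0',(401.5,234.5)),C(124,93)))
E
```

```text
filter top (array([0.5284, 0.2074, 0.085 ]), [np.float64(0.0009030020214097849), np.float64(0.0009030020214096823)])
cap z20 [0.5292 0.2081 0.02  ]
heelR (array([ 0.4058, -0.0348,  0.0325]), [np.float64(0.0017121129277968142), np.float64(0.00171211292779681)]) heelL (array([0.4071, 0.0156, 0.0302]), [np.float64(0.002925166563943255), np.float64(0.00292516656394344)])
tipL (array([0.615 , 0.0244, 0.0338]), [np.float64(0.002132191932507671), np.float64(0.002132191932507699)])
{'hL': array([0.4057, 0.0181, 0.03  ]), 'hR': array([ 0.4051, -0.0334,  0.03  ]), 'tL': array([0.6146, 0.0263, 0.03  ]), 'tR': array([ 0.6125, -0.0569,  0.03  ])}
len 0.20830802042553195 yaw -2.1167576535051573 heel [ 0.4054 -0.0076  0.03  ] tip [ 0.6135 -0.0153  0.03  ]
mat [array([0.6175, 0.0516, 0.006 ]), array([ 0.6214, -0.0577,  0.006 ]), array([0.3617, 0.0398, 0.006 ]), array([ 0.3667, -0.0676,  0.006 ])] [ 0.4918 -0.0085  0.006 ]
tray [array([0.5976, 0.372 , 0.022 ]), array([0.6262, 0.1524, 0.022 ]), array([0.4181, 0.3484, 0.022 ]), array([0.4443, 0.1253, 0.022 ])] [0.5215 0.2495 0.022 ]
elbow [0.4661 0.2973 0.032 ] collar [0.5648 0.3282 0.018 ]
dish [ 0.5508 -0.2378  0.014 ] L [ 0.5502 -0.1591  0.014 ] R [ 0.5513 -0.3182  0.014 ] (array([ 0.5524, -0.24  ,  0.0107]), [np.float64(0.001969908507827292), np.float64(0.0019699085078272375)])
```

Careful with the scale: shifts go in units of 50 mm and turns go in units of 10 degrees. That gives: -0.0313 m is -0.626, 0.0203 m is 0.406, 5.8 degrees is 0.58.

Request:
steer_hand(
  ticks=[
    [0, 0, 0, 0, 0, 0.58, 0.085],
    [0, 0, 0, 0, 0, 0.58, 0.085],
    [0, 0, 0, 0, 0, 0.58, 0.085],
    [0.406, -0.626, 0, 0, 0, 0, 0.085],
    [0.406, -0.626, 0, 0, 0, 0, 0.085],
    [0.406, -0.626, 0, 0, 0, 0, 0.085],
    [0.406, -0.626, 0, 0, 0, 0, 0.085],
    [0.406, -0.626, 0, 0, 0, 0, 0.085],
    [0.406, -0.626, 0, 0, 0, 0, 0.085],
    [0.406, -0.626, 0, 0, 0, 0, 0.085],
    [0.406, -0.626, 0, 0, 0, 0, 0.085],
    [0.406, -0.626, 0, 0, 0, 0, 0.085],
    [0.406, -0.626, 0, 0, 0, 0, 0.085],
    [0.406, -0.626, 0, 0, 0, 0, 0.085],
    [0.406, -0.626, 0, 0, 0, 0, 0.085],
    [0.406, -0.626, 0, 0, 0, 0, 0.085],
    [0.406, -0.626, 0, 0, 0, 0, 0.085],
    [0.406, -0.626, 0, 0, 0, 0, 0.085],
    [0.406, -0.626, 0, 0, 0, 0, 0.085],
    [0.406, -0.626, 0, 0, 0, 0, 0.085],
  ],
)

```text
t: 1.77
tcp_pos: [0.51, -0.0127, 0.231]
tool_rot: [-179.8, 0.0, -1.5]
force: [1.0, -0.8, 0.3]
gripper_width: 0.0847
gripper_force: 0.0
```

```bash
python3 - <<'E'
from h import *
snap('wrist','w1')
s=arm.read_state();print(s['tcp_pos'],s['tool_rot'],arm.grip_point_offset)
print(proj('w1',[s['tcp_pos']*[1,1,0]+[0,0,.03],[.5095,-.0115,.03]]))
E
```

```text
[ 0.51274899 -0.00951762  0.22991624] [-1.79703272e+02  9.40965477e-04 -1.03572228e+00] 0.0187
[[322.2 204.5]
 [324.5 208. ]]
```

View pics/w1.png

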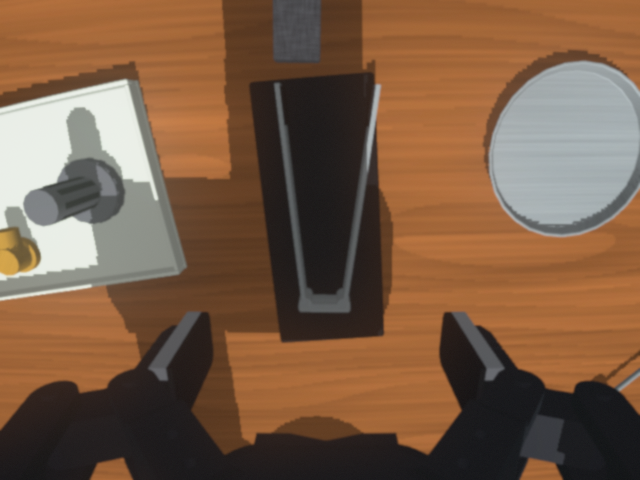

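The wrist view shows the tongs between the fingers: heel at (298,312)–(351,312), tips at (277,84) and (380,86), mat corners at (250,82), (373,73), (282,341) and (383,335). I'll cross-check against the first estimate.

```bash
python3 - <<'E'
from h import *
np.set_printoptions(precision=4,suppress=True)
w='w1'
P=[atz(w,p,.03) for p in((298,312),(351,312),(277,84),(380,86))]
h=(P[0]+P[1])/2;t=(P[2]+P[3])/2;d=t-h;print(P,'mid',(h+t)/2,np.linalg.norm(d),np.degrees(np.arctan2(d[1],d[0])))
M=[atz(w,p,.006) for p in((250,82),(373,73),(282,341),(383,335))];print('mat',M,np.mean(M,0))
A=lambda x,y:('t0',(285+x/5-.4,200+y/5-.4))
print(tri((w,(277,84)),A(80,45)),tri((w,(380,86)),A(240,50)),tri((w,(351,312)),A(193,450)))
print('filt top',tri((w,(44,206)),('t0',(226.8,238.2)),('s0',(412.6,245.4))))
print('dish c',tri((w,(567,149)),('t0',(401.5,234.5))))
print(arm.read_state()['tcp_pos'],arm.read_state()['tool_rot'])
E
```

```text
[array([0.4084, 0.0168, 0.03  ]), array([ 0.407, -0.034,  0.03 ]), array([0.6139, 0.0242, 0.03  ]), array([ 0.6101, -0.0595,  0.03  ])] mid [ 0.5099 -0.0131  0.03  ] 0.20451428123194426 -2.5420835709888117
mat [array([0.6183, 0.0505, 0.006 ]), array([ 0.6226, -0.0565,  0.006 ]), array([0.3621, 0.0378, 0.006 ]), array([ 0.3665, -0.0687,  0.006 ])] [ 0.4924 -0.0092  0.006 ]
(array([0.615 , 0.0256, 0.0249]), [np.float64(0.0009892519265878364), np.float64(0.0009892519265877304)]) (array([ 0.6084, -0.0564,  0.0524]), [np.float64(0.0003613309850131692), np.float64(0.00036133098501327574)]) (array([ 0.4053, -0.0338,  0.0266]), [np.float64(0.0003690208423540278), np.float64(0.00036902084235404715)])
filt top (array([0.5289, 0.2069, 0.0837]), [np.float64(0.0018081395793420317), np.float64(0.0016453157650819377), np.float64(0.0010657659980088646)])
dish c (array([ 0.5537, -0.2404,  0.0007]), [np.float64(0.001102328928557396), np.float64(0.0011023289285574025)])
[ 0.5127 -0.0095  0.2299] [-179.7033    0.0009   -1.0357]
```

Converted, 0.035 m is 0.7, 0.01 m is 0.2.

Request:
steer_hand(
  ticks=[
    [0, 0, 0.7, 0, 0, 0, 0.085],
    [0, 0, 0.7, 0, 0, 0, 0.085],
    [0, 0, 0.7, 0, 0, 0, 0.085],
    [0, 0, 0.7, 0, 0, 0, 0.085],
    [0, 0, 0.2, 0, 0, 0, 0.085],
    [0, 0, 0, 0, 0, 0, 0.085],
    [0, 0, 0, 0, 0, 0, 0.085],
  ],
)

```text
t: 2.4
tcp_pos: [0.5096, -0.0147, 0.0823]
tool_rot: [-179.8, -0.0, -1.7]
force: [0.0, -0.7, 0.6]
gripper_width: 0.0852
gripper_force: 0.0
```

```bash
python3 -c "
from h import *
s=arm.read_state();print(s['t'],s['tcp_pos'],s['tool_rot'],s['joint_velocities'])"
```

```text
2.4 [ 0.50957764 -0.01465976  0.08233967] [-1.79828815e+02 -1.07518540e-02 -1.73504640e+00] [ 0.02578766 -0.9621774   2.28853401  0.23000258  0.01830116 -0.01486912]
```

Converted, -0.0024 m is -0.048, 0.02 m is 0.4, 0.6 degrees is 0.06.

Request:
steer_hand(
  ticks=[
    [0, -0.048, 0.4, 0, 0, 0.06, 0.085],
    [0, 0, 0.4, 0, 0, 0, 0.085],
    [0, 0, 0.36, 0, 0, 0, 0.085],
    [0, 0, 0.2, 0, 0, 0, 0.085],
    [0, 0, 0.1, 0, 0, 0, 0.085],
    [0, 0, 0, 0, 0, 0, 0.085],
    [0, 0, 0, 0, 0, 0, 0.085],
    [0, 0, 0, 0, 0, 0, 0.054],
    [0, 0, 0, 0, 0, 0, 0.054],
    [0, 0, 0, 0, 0, 0, 0.054],
    [0, 0, 0, 0, 0, 0, 0.054],
    [0, 0, 0, 0, 0, 0, 0.054],
    [0, 0, 0, 0, 0, 0, 0.054],
    [0, 0, 0, 0, 0, 0, 0.054],
  ],
)

```text
t: 3.57
tcp_pos: [0.5105, -0.016, 0.0101]
tool_rot: [-179.7, -0.2, -2.0]
force: [-1.2, 0.5, 7.0]
gripper_width: 0.0539
gripper_force: 7.5
```

```bash
python3 - <<'E'
from h import *
snap('wrist','w2');s=arm.read_state();print(s['tcp_pos'],s['tool_rot'],s['gripper_width'],s['gripper_force'])
E
```

```text
[ 0.5104818  -0.01600965  0.01008278] [-1.79652852e+02 -1.66380213e-01 -1.98965960e+00] 0.054215305889726104 7.549164309707521
```

View pics/w2.png

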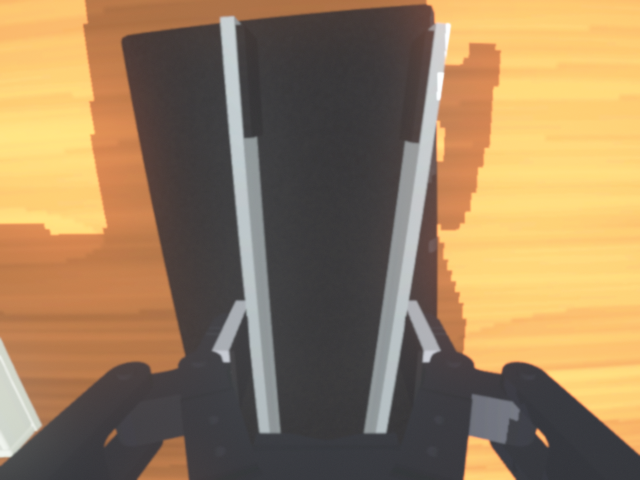

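The tongs are held at 54 mm and 7.5 N, with the tips at (230,18) and (443,25). I'll compute the jaw centre relative to the TCP and then lift.

```bash
python3 - <<'E'
from h import *
s=arm.read_state();t=(atz('w2',(230,18),.03)+atz('w2',(443,25),.03))/2
print(t, atz('w2',(230,18),.03),atz('w2',(443,25),.03));d=t-s['tcp_pos'];a=np.radians(s['tool_rot'][2]);print('ahead',d[0]*np.cos(a)+d[1]*np.sin(a),'left',-d[0]*np.sin(a)+d[1]*np.cos(a))
E
```

```text
[ 0.61386933 -0.02326872  0.03      ] [0.6158245 0.0068338 0.03     ] [ 0.61191416 -0.05337124  0.03      ]
ahead 0.10357722383974681 left -0.003665174031782445
```

Request:
steer_hand(
  ticks=[
    [0, 0, -0.2, 0, 0, 0, 0.054],
    [0, 0, -0.4, 0, 0, 0, 0.054],
    [0, 0, -0.6, 0, 0, 0, 0.054],
    [0, 0, -0.7, 0, 0, 0, 0.054],
    [0, 0, -0.7, 0, 0, 0, 0.054],
    [0, 0, -0.4, 0, 0, 0, 0.054],
    [0, 0, 0, 0, 0, 0, 0.054],
    [0, 0, 0, 0, 0, 0, 0.054],
  ],
)

```text
t: 4.28
tcp_pos: [0.51, -0.0169, 0.1599]
tool_rot: [-179.7, -0.2, -2.0]
force: [-0.1, -0.4, -1.9]
gripper_width: 0.0538
gripper_force: 5.3
```

```bash
python3 - <<'E'
from h import *
snap('wrist','w3')
a=cv2.imread('pics/w3.png')[:, :];b=cv2.imread('pics/w2.png')
g=cv2.hconcat([cv2.resize(b,(400,300)),cv2.resize(a,(400,300))]);cv2.imwrite('pics/c3.png',g)
s=arm.read_state();print(s['tcp_pos'],s['tool_rot'],s['gripper_width'],s['gripper_force'])
E
```

```text
[ 0.50925958 -0.01688724  0.15838316] [-1.79652378e+02 -9.66495271e-03 -1.98715123e+00] 0.053820950024108416 5.30220169108361
```

View pics/c3.png

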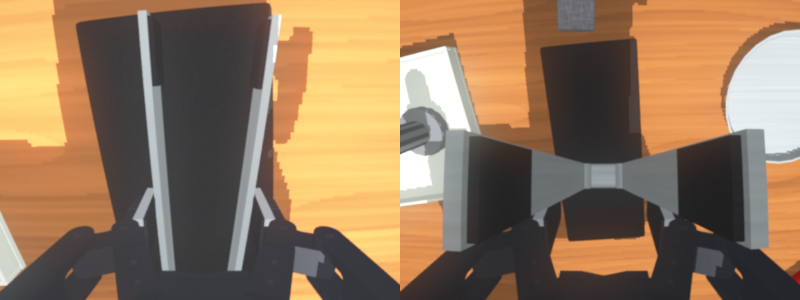

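The right half shows the tongs pitched jaws-up in the pads, with the heel at about (325,280) in full pixels. I need the pitch and the pad-tip height.

```bash
python3 - <<'E'
from h import *
s=arm.read_state();T=s['tcp_pos'];a=np.radians(s['tool_rot'][2]);X=np.array([np.cos(a),np.sin(a),0]);Y=np.array([-np.sin(a),np.cos(a),0]);Z=np.array([0,0,1.])
print('cam rel',[(ray('w3',(320,240))[0]-T)@v for v in(X,Y,Z)])
for g in(.010,.019,.027):
  for p in(30,45,60,75):
    c,q=np.cos(np.radians(p)),np.sin(np.radians(p)); G=T+g*Z
    f=lambda x,y,z:G+X*(x*c-z*q)+Y*y+Z*(x*q+z*c)   # z relative to mid-height
    print(g,p,'heel(325,280)',proj('w3',f(-.106,0,0))[0],'tips L/R (712..1190px?)',proj('w3',[f(.107,.033,.012),f(.107,.033,-.012)]).tolist())
# pad tip pixel in w2 (245,302)/(411,302)
T=np.array([.5105,-.016,.0101])
for g in(-.008,0,.008,.019,.03):print(g,proj('w2',[T+g*Z+Y*.027+X*.011,T+g*Z+Y*-.027+X*.011]).tolist())
E
```

```text
cam rel [np.float64(0.07753227243502406), np.float64(-0.0013101417234646058), np.float64(0.1445673021661703)]
0.01 30 heel(325,280) [325.6 422.2] tips L/R (712..1190px?) [[125.1, 64.7], [166.3, 17.1]]
0.01 45 heel(325,280) [325.8 375.3] tips L/R (712..1190px?) [[70.8, 202.4], [117.2, 78.6]]
0.01 60 heel(325,280) [325.9 330.4] tips L/R (712..1190px?) [[40.7, 426.2], [63.7, 231.2]]
0.01 75 heel(325,280) [326.  287.1] tips L/R (712..1190px?) [[66.4, 623.1], [40.9, 460.5]]
0.019 30 heel(325,280) [325.5 433.6] tips L/R (712..1190px?) [[96.2, 57.7], [148.3, 6.3]]
0.019 45 heel(325,280) [325.7 384.4] tips L/R (712..1190px?) [[23.7, 219.0], [85.9, 73.4]]
0.019 60 heel(325,280) [325.8 337.7] tips L/R (712..1190px?) [[-12.2, 486.8], [14.2, 253.9]]
0.019 75 heel(325,280) [325.9 292.9] tips L/R (712..1190px?) [[37.7, 687.3], [-9.9, 525.6]]
0.027 30 heel(325,280) [325.4 444.4] tips L/R (712..1190px?) [[63.1, 49.9], [128.8, -5.4]]
0.027 45 heel(325,280) [325.6 393.1] tips L/R (712..1190px?) [[-33.5, 240.0], [49.5, 67.6]]
0.027 60 heel(325,280) [325.8 344.7] tips L/R (712..1190px?) [[-67.4, 553.8], [-45.9, 282.2]]
0.027 75 heel(325,280) [325.8 298.5] tips L/R (712..1190px?) [[35.3, 710.5], [-59.0, 593.5]]
-0.008 [[259.2, 284.5], [390.5, 284.7]]
0 [[255.9, 292.6], [393.5, 292.9]]
0.008 [[252.3, 301.6], [396.8, 301.9]]
0.019 [[246.6, 315.5], [402.0, 315.9]]
0.03 [[240.0, 331.7], [407.9, 332.1]]
```

The fingertips stand 8 mm above the TCP at this opening, so the pads only caught the top edge of the arms and the tongs swung up about 60°. I'll go back over the mat, rest the heel on it and lay the tongs flat by moving forward and down, then regrip deeper.

Converted, -0.025 m is -0.5, -0.02 m is -0.4, -1.4 degrees is -0.14.

Request:
steer_hand(
  ticks=[
    [-0.2, -0.012, 0, 0, 0, -0.1, 0.054],
    [-0.4, -0.02, 0, 0, 0, -0.14, 0.054],
    [-0.5, -0.02, 0, 0, 0, -0.1, 0.054],
    [-0.4, 0, 0, 0, 0, -0.1, 0.054],
    [-0.1, 0, 0, 0, 0, 0, 0.054],
    [0, 0, 0.2, 0, 0, 0, 0.054],
    [0, 0, 0.3, 0, 0, 0, 0.054],
    [0, 0, 0.3, 0, 0, 0, 0.054],
    [0, 0, 0.3, 0, 0, 0, 0.054],
    [0, 0, 0.12, 0, 0, 0, 0.054],
    [0, 0, 0, 0, 0, 0, 0.054],
    [0, 0, 0, 0, 0, 0, 0.054],
  ],
)

```text
t: 5.33
tcp_pos: [0.4291, -0.0141, 0.0967]
tool_rot: [-179.7, 0.1, 2.4]
force: [0.1, -0.4, -0.8]
gripper_width: 0.0546
gripper_force: 5.6
```

```bash
python3 - <<'E'
from h import *
snap('wrist','w4');snap('scene','s4')
a=cv2.imread('pics/w4.png');b=cv2.imread('pics/s4.png')[130:310,230:440]
cv2.imwrite('pics/c4.png',cv2.hconcat([cv2.resize(a,(400,300)),cv2.resize(b,(350,300),interpolation=cv2.INTER_CUBIC)]))
E
```

```text
(no output)
```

View pics/c4.png

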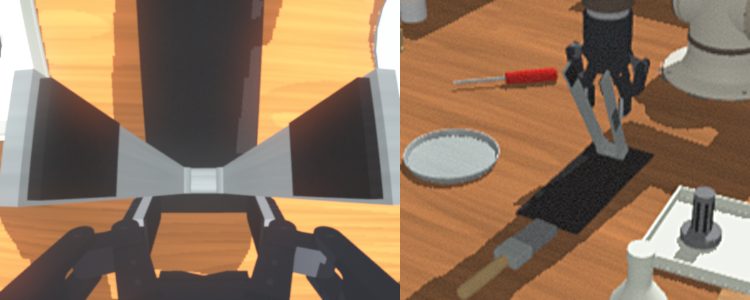

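Converted, 0.005 m is 0.1, 0.009 m is 0.18.

Request:
steer_hand(
  ticks=[
    [0.18, 0, 0.11, 0, 0, 0, 0.054],
    [0.18, 0, 0.11, 0, 0, 0, 0.054],
    [0.16, 0, 0.13, 0, 0, 0, 0.054],
    [0.16, 0, 0.13, 0, 0, 0, 0.054],
    [0.13, 0, 0.15, 0, 0, 0, 0.054],
    [0.13, 0, 0.15, 0, 0, 0, 0.054],
    [0.1, 0, 0.16, 0, 0, 0, 0.054],
    [0.1, 0, 0.16, 0, 0, 0, 0.054],
    [0.08, 0, 0.16, 0, 0, 0, 0.054],
    [0, 0, 0, 0, 0, 0, 0.054],
  ],
)

```text
t: 6.27
tcp_pos: [0.4898, -0.0111, 0.0321]
tool_rot: [-179.6, 0.1, 2.4]
force: [-0.1, -0.1, -1.0]
gripper_width: 0.054
gripper_force: 5.9
```

```bash
python3 - <<'E'
from h import *
snap('wrist','w5');snap('scene','s5')
a=cv2.imread('pics/w5.png');b=cv2.imread('pics/s5.png')[130:310,230:440]
cv2.imwrite('pics/c5.png',cv2.hconcat([cv2.resize(a,(400,300)),cv2.resize(b,(350,300),interpolation=cv2.INTER_CUBIC)]))
E
```

```text
(no output)
```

View pics/c5.png

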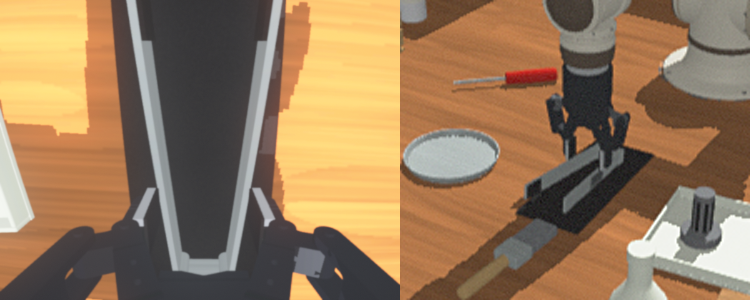

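The tongs lie almost flat along the mat with the jaws forward. I'll finish lowering, release, and rise a little to measure them numerically.

Converted, -0.04 m is -0.8, -0.03 m is -0.6.

Request:
steer_hand(
  ticks=[
    [0.04, 0, 0.16, 0, 0, 0, 0.054],
    [0.02, 0, 0.16, 0, 0, 0, 0.054],
    [0, 0, 0.1, 0, 0, 0, 0.054],
    [0, 0, 0, 0, 0, 0, 0.054],
    [0, 0, 0, 0, 0, 0, 0.07],
    [0, 0, 0, 0, 0, 0, 0.085],
    [0, 0, 0, 0, 0, 0, 0.085],
    [0, 0, 0, 0, 0, 0, 0.085],
    [0, 0, -0.6, 0, 0, 0, 0.085],
    [0, 0, -0.8, 0, 0, 0, 0.085],
    [0, 0, -0.8, 0, 0, 0, 0.085],
    [0, 0, -0.8, 0, 0, 0, 0.085],
    [0, 0, 0, 0, 0, 0, 0.085],
    [0, 0, 0, 0, 0, 0, 0.085],
  ],
)

```text
t: 7.53
tcp_pos: [0.4946, -0.0118, 0.166]
tool_rot: [-179.7, -0.3, 2.4]
force: [0.1, -0.2, -0.6]
gripper_width: 0.0849
gripper_force: 0.0
```

```bash
python3 - <<'E'
from h import *
np.set_printoptions(precision=4,suppress=True)
snap('wrist','w6');s=arm.read_state();print(s['tcp_pos'],s['tool_rot'],s['gripper_width'])
g=cv2.cvtColor(cv2.imread('pics/w6.png'),cv2.COLOR_BGR2HSV)
m=((g[...,1]<70)&(g[...,2]>90)).astype('uint8')
n,l,st,c=cv2.connectedComponentsWithStats(m)
for i in range(1,n):
  if st[i,4]>150:print(st[i],c[i])
# mat -> rectified top-down map at z=.03 around the tongs, coarse print
xs=np.arange(.64,.36,-.008);ys=np.arange(.05,-.07,-.003)
for x in xs:
  r=''
  for y in ys:
    u,v=proj('w6',[x,y,.03])[0]; u,v=int(u),int(v)
    r+=('#' if m[v,u] else '.') if 0<=u<640 and 0<=v<480 else ' '
  print('%.3f'%x,r)
E
```

```text
[ 0.4937 -0.0118  0.1639] [-179.6575   -0.1129    2.4111] 0.08483295335023963
[ 276    0   60   25 1289] [306.2948  10.6137]
[    0    31   156   257 31469] [ 68.036  166.7137]
[ 259   41  135  286 5964] [326.0699 206.9458]
[  527    53   113   209 18956] [590.9245 162.363 ]
[ 149  312   52   69 1039] [172.2859 345.4889]
[ 452  312   52   69 1037] [479.4802 345.7753]
0.640 .........############...................
0.632 ........#############...................
0.624 ........................................
0.616 .....##.........................##......
0.608 .....##.........................##......
0.600 ......#.........................##......
0.592 ......##........................#.......
0.584 ......##.......................##.......
0.576 .......##......................##.......
0.568 .......##......................##.......
0.560 ........##....................##........
0.552 ........##....................##........
0.544 .........##...........
[... 352 characters left out ...]
0 ............##...............##.........
0.472 ............##..............##..........
0.464 .............##.............##..........
0.456 .............##.............##..........
0.448 ..............##............##..........
0.440 ..............##...........###..........
0.432 ..............################..........
0.424 ..............################..........
0.416 ..............################..........
0.408 ........................................
0.400 ........................................
0.392 ........................................
0.384 ........................................
0.376 ........................................
0.368 ........................................
```

```bash
cat > fit.py <<'E'
from h import *
def fit(f,z=.03):
    g=cv2.cvtColor(cv2.imread(f'pics/{f}.png'),cv2.COLOR_BGR2HSV)
    m=((g[...,1]<70)&(g[...,2]>90)).astype('uint8')
    n,l,st,c=cv2.connectedComponentsWithStats(m)
    i=[i for i in range(1,n) if st[i,4]>2500 and 200<c[i,0]<440][0]
    v,u=np.nonzero(l==i); P=np.array([atz(f,p,z) for p in zip(u,v)])[:,:2]
    d=np.array([1,0.])
    for _ in range(5):
        x=P@d;L=np.array([-d[1],d[0]]);y=P@L
        bins=np.arange(x.min()+.02,x.max()-.003,.004);mid=[];xc=[]
        for b in bins:
            k=(x>=b)&(x<b+.004)
            if k.sum()>3: mid.append((y[k].max()+y[k].min())/2);xc.append(b+.002)
        p=np.polyfit(xc,mid,1); a=np.arctan(p[0]); c_,s_=np.cos(a),np.sin(a); d=np.array([c_*d[0]-s_*d[1],s_*d[0]+c_*d[1]])
    L=np.array([-d[1],d[0]]);x=P@d;o=d*(x.min()+.106)+L*np.median(mid)
    return o,np.degrees(np.arctan2(d[1],d[0])),x.max()-x.min()
E
python3 - <<'E'
from fit import *
for f in('w1','w6'):print(f,fit(f))
s=arm.read_state();print(s['tcp_pos'],s['tool_rot'])
E
```

```text
Traceback (most recent call last):
  File "fit.py", line 6, in fit
    i=[i for i in range(1,n) if st[i,4]>2500 and 200<c[i,0]<440][0]
      ~~~~~~~~~~~~~~~~~~~~~~~~~~~~~~~~~~~~~~~~~~~~~~~~~~~~~~~~~~^^^
IndexError: list index out of range
```

```bash
python3 - <<'E'
from fit import *
print(fit('w6'))
s=arm.read_state();print(s['tcp_pos'],s['tool_rot'])
E
```

```text
(array([ 0.52072404, -0.01042818]), np.float64(2.191859168088927), np.float64(0.205499855554505))
[ 0.49373785 -0.01182235  0.16388157] [-1.79657507e+02 -1.12920912e-01  2.41114012e+00]
```

```bash
python3 - <<'E'
from fit import *
C=lambda x,y:('s0',(230+x/4-.4,200+y/4-.4))
# patch corners on left arm outside, plane through outer face ~ y=0.022: intersect
for p in((477,160),(462,170),(491,150)):
  o,d=ray(*C(*p)); 
  for Y in(.019,.022): print(p,Y,o+d*(Y-o[1])/d[1])
for p in((388,230),(547,82)):
  o,d=ray(*C(*p));print(p,atz(*C(*p),.03))
E
```

```text
(477, 160) 0.019 [0.50899975 0.019      0.02368726]
(477, 160) 0.022 [0.51394843 0.022      0.0274618 ]
(462, 170) 0.019 [0.52741958 0.019      0.02608517]
(462, 170) 0.022 [0.53227611 0.022      0.02984772]
(491, 150) 0.019 [0.49147315 0.019      0.02193435]
(491, 150) 0.022 [0.49650951 0.022      0.02571766]
(388, 230) [0.61388136 0.01953846 0.03      ]
(547, 82) [0.40818729 0.01283265 0.03      ]
```

The origin is best taken from the tips, about (0.513, −0.011), so my first grip was also about 5 mm too far forward. I'll regrip deeper and slightly behind.

Converted, -0.0005 m is -0.01, 0.035 m is 0.7.

Request:
steer_hand(
  ticks=[
    [0.16, -0.01, 0.6, 0, 0, 0, 0.085],
    [0.166, 0, 0.7, 0, 0, 0, 0.085],
    [0, 0, 0.7, 0, 0, 0, 0.085],
    [0, 0, 0.6, 0, 0, 0, 0.085],
    [0, 0, 0.4, 0, 0, 0, 0.085],
    [0, 0, 0.16, 0, 0, 0, 0.085],
    [0, 0, 0.06, 0, 0, 0, 0.085],
    [0, 0, 0, 0, 0, 0, 0.085],
    [0, 0, 0, 0, 0, 0, 0.085],
    [0, 0, 0, 0, 0, 0, 0.06],
    [0, 0, 0, 0, 0, 0, 0.052],
    [0, 0, 0, 0, 0, 0, 0.052],
    [0, 0, 0, 0, 0, 0, 0.052],
    [0, 0, 0, 0, 0, 0, 0.052],
    [0, 0, 0, 0, 0, 0, 0.052],
    [0, 0, 0, 0, 0, 0, 0.052],
  ],
)

```text
t: 8.92
tcp_pos: [0.5109, -0.0097, 0.0043]
tool_rot: [-179.7, -0.2, 2.4]
force: [-0.6, -0.3, 7.9]
gripper_width: 0.052
gripper_force: 8.4
```

Converted, -0.009 m is -0.18, -0.006 m is -0.12.

Request:
steer_hand(
  ticks=[
    [0, 0, -0.06, 0, 0, 0, 0.052],
    [0, 0, -0.12, 0, 0, 0, 0.052],
    [0, 0, -0.18, 0, 0, 0, 0.052],
    [0, 0, -0.18, 0, 0, 0, 0.052],
    [0, 0, -0.12, 0, 0, 0, 0.052],
    [0, 0, -0.06, 0, 0, 0, 0.052],
    [0, 0, 0, 0, 0, 0, 0.052],
    [0, 0, 0, 0, 0, 0, 0.052],
  ],
)

```text
t: 9.58
tcp_pos: [0.5096, -0.0098, 0.0384]
tool_rot: [-179.7, -0.0, 2.4]
force: [0.0, 0.5, -1.7]
gripper_width: 0.0518
gripper_force: 6.2
```

```bash
cat > msk.py <<'E'
from h import *
def show(f):
    g=cv2.cvtColor(cv2.imread(f'pics/{f}.png'),cv2.COLOR_BGR2HSV)
    m=((g[...,1]<70)&(g[...,2]>90)).astype('uint8')
    for v in range(0,480,16): print('%3d'%v,''.join('#' if m[v,u] else '.' for u in range(140,500,6)))
def pred(f,back=.0,dz=.0):
    # expected top-edge pixel of tips/heel if flat: underside at tcp+dz
    s=arm.read_state();T=s['tcp_pos'];a=np.radians(s['tool_rot'][2]);X=np.array([np.cos(a),np.sin(a),0]);Y=np.array([-np.sin(a),np.cos(a),0]);Z=np.array([0,0,1.])
    return lambda x,y,z:proj(f,T+X*x+Y*y+Z*z)[0]
E
python3 - <<'E'
from msk import *
snap('wrist','w7');show('w7');p=pred('w7')
s=arm.read_state();print(s['tcp_pos'],s['force'],s['gripper_force'])
for dz in(.0,.01,.02,.03,.04):print(dz,'tips(top) L,R at x=.109:',p(.109,.030,.026+dz-.0),p(.109,-.030,.026+dz))
E
```

```text
  0 ............###.................................###.........
 16 ............###.................................###.........
 32 ............###.................................###.........
 48 .............###...............................###..........
 64 .............###...............................###..........
 80 .............###...............................####.........
 96 .............###...............................####.........
112 ..............###.............................####..........
128 ..............#####.........................#####...........
144 ..............######.......................######...........
160 ...............#####.......................#####............
176 ...............#####.......................#######..........
192 ...............#####.......................#######..........
208 ................#####.....................#######...........
224 ................#####.....................######
[... 668 characters left out ...]
...................####...............####...............##
416 ....................####...............####.............####
432 ....................####...............###..............####
448 ........#...................................................
464 ............................................................
[ 0.50943707 -0.00981654  0.03807924] [ 0.33600216  0.27303665 -1.34477758] 6.205374846031191
0.0 tips(top) L,R at x=.109: [210.6  -3.9] [435.8  -4.6]
0.01 tips(top) L,R at x=.109: [199.2 -15.4] [446.3 -16.2]
0.02 tips(top) L,R at x=.109: [185.3 -29.2] [459.1 -30.2]
0.03 tips(top) L,R at x=.109: [168.3 -46.1] [474.7 -47.4]
0.04 tips(top) L,R at x=.109: [147. -67.] [494.4 -68.8]
```

The tongs are held level this time. I'll lift gently and travel over the filter.

Careful with the scale: shifts go in units of 50 mm and turns go in units of 10 degrees. That gives: -0.025 m is -0.5, -0.022 m is -0.44.

Request:
steer_hand(
  ticks=[
    [0, 0, -0.1, 0, 0, 0, 0.052],
    [0, 0, -0.2, 0, 0, 0, 0.052],
    [0, 0, -0.3, 0, 0, 0, 0.052],
    [0, 0, -0.4, 0, 0, 0, 0.052],
    [0, 0, -0.4, 0, 0, 0, 0.052],
    [0, 0, -0.24, 0, 0, 0, 0.052],
    [0, 0, -0.12, 0, 0, 0, 0.052],
    [-0.06, -0.16, 0, 0, 0, 0, 0.052],
    [-0.11, -0.32, 0, 0, 0, 0, 0.052],
    [-0.13, -0.44, 0, 0, 0, 0, 0.052],
    [-0.13, -0.5, 0, 0, 0, 0, 0.052],
    [-0.13, -0.5, 0, 0, 0, 0, 0.052],
    [-0.13, -0.5, 0, 0, 0, 0, 0.052],
    [-0.13, -0.5, 0, 0, 0, 0, 0.052],
    [-0.13, -0.5, 0, 0, 0, 0, 0.052],
    [-0.13, -0.44, 0, 0, 0, 0, 0.052],
    [-0.11, -0.32, 0, 0, 0, 0, 0.052],
    [-0.08, -0.16, 0, 0, 0, 0, 0.052],
    [0, 0, 0, 0, 0, 0, 0.052],
    [0, 0, 0, 0, 0, 0, 0.052],
  ],
)

```text
t: 11.3
tcp_pos: [0.4381, 0.1002, 0.1339]
tool_rot: [-175.4, -0.0, 10.0]
force: [-0.2, -0.6, -1.3]
gripper_width: 0.0522
gripper_force: 6.2
```

```bash
python3 - <<'E'
from msk import *
snap('wrist','w8');snap('top','t8');snap('scene','s8');p=pred('w8')
s=arm.read_state();print(s['tcp_pos'],s['tool_rot'],s['force'],s['gripper_width'])
T=s['tcp_pos']
F=np.array([.529,.207,.084]);print('filter top px',[proj(f,F)[0] for f in('w8','t8','s8')], 'jaw flat pred', p(.107,.03,.026),p(.107,-.03,.026))
a=cv2.imread('pics/w8.png');b=cv2.imread('pics/s8.png');u,v=proj('s8',F)[0].astype(int)
b=b[v-80:v+70,u-90:u+110]
cv2.imwrite('pics/c8.png',cv2.hconcat([cv2.resize(a,(400,300)),cv2.resize(b,(400,300),interpolation=cv2.INTER_CUBIC)]))
E
```

```text
[0.43829486 0.09999004 0.13360803] [-1.75374300e+02  4.68715084e-03  9.97929429e+00] [-0.01372751  0.47213879 -0.02420844] 0.05167231382245048
filter top px [array([143.9,  51.1]), array([227.3, 237.9]), array([412.7, 245.8])] jaw flat pred [207.6   4.6] [431.3  -0.7]
```

```bash
python3 -c "
from h import *
s=arm.read_state();print(s['joint_pos'],s['tcp_pos'],s['tool_rot'])
c={k:0 for k in []}"
```

```text
[  9.92059805  -9.71285928 -15.02632616  84.69596935   4.62569263
 179.94111194] [0.43829486 0.09999004 0.13360803] [-1.75374300e+02  4.68715084e-03  9.97929429e+00]
```
Joint 6 at limit 180. yaw = ... start: J1=-74.66, j6=90, yaw 15.34 → yaw = J1 + j6?? -74.66+90=15.34. But now J1=9.9, j6=180 → yaw would be 189.9?? Yaw 9.98... Hmm start: j1 -74.66 + 90 = 15.34 ; or yaw = 180+... now 9.9+180=189.9 ≠9.98. With sign: yaw = j1 - j6 + 180: start: -74.66-90+180=15.34 ✓.; now 9.92-179.94+180=9.98 ✓. So j6 = j1+180-yaw ≤180 → yaw ≥ j1. For pointing at filter with TCP at (.437,.205) j1=25° → yaw must be ≥25°, e.g. pointing radial or more. So choose yaw 35°: jaw forward toward (cos35, sin35). TCP = filter - .092*(cos35,sin35)=(.529-.0754, .207-.0528)=(.4536,.1542); j1=18.8 ≤35 ✓. Good: choose yaw 30: TCP = (.529-.0797,.207-.046)=(.4493,.161); j1=19.7. Choose 35 for margin. Jaw lateral offset -.0015 left: right = +.0015 along right vector: fwd .092 + left -.0015: left vec (-.574,.819): jaw offset=(.0754+.0009, .0528-.0012)=(.0763,.0516). TCP target (.4527,.1554).

Joint 6 hit its limit, since yaw must stay at or above joint 1's angle. I'll approach the filter at about 35° yaw instead: first level the tool and turn it.

Converted, -6 degrees is -0.6.

Request:
steer_hand(
  ticks=[
    [0, 0, 0, -0.2, 0, 0, 0.052],
    [0, 0, 0, -0.26, 0, 0, 0.052],
    [0, 0, 0, 0, 0, -0.4, 0.052],
    [0, 0, 0, 0, 0, -0.6, 0.052],
    [0, 0, 0, 0, 0, -0.6, 0.052],
    [0, 0, 0, 0, 0, -0.6, 0.052],
    [0, 0, 0, 0, 0, -0.3, 0.052],
    [0, 0, 0, 0, 0, 0, 0.052],
    [0, 0, 0, 0, 0, 0, 0.052],
  ],
)

```text
t: 12.2
tcp_pos: [0.4406, 0.0875, 0.1335]
tool_rot: [-179.5, -0.2, 35.8]
force: [0.4, 0.3, -1.7]
gripper_width: 0.052
gripper_force: 6.2
```

```bash
python3 - <<'E'
from h import *
s=arm.read_state();print(s['joint_pos'],s['tcp_pos'],s['tool_rot'],s['force'])
E
```

```text
[ 10.85624951  -9.6765991  -14.9030967   84.79770148   0.58554464
 155.05972441] [0.44055007 0.08745338 0.13352861] [-179.45885163   -0.22496234   35.79533907] [ 0.44468135  0.34558937 -1.65654331]
```

Request:
steer_hand(
  ticks=[
    [0.12, -0.12, 0, 0, 0, 0, 0.052],
    [0.24, -0.22, 0, 0, 0, 0, 0.052],
    [0.26, -0.26, 0, 0, 0, 0, 0.052],
    [0.24, -0.22, 0, 0, 0, 0, 0.052],
    [0.132, -0.114, 0, 0, 0, 0, 0.052],
    [0, 0, 0, 0, 0, 0, 0.052],
    [0, 0, 0, 0, 0, 0, 0.052],
    [0, 0, 0, 0, 0, 0, 0.052],
  ],
)

```text
t: 12.87
tcp_pos: [0.453, 0.1542, 0.1342]
tool_rot: [-179.5, -0.2, 35.9]
force: [-0.3, -0.2, -2.6]
gripper_width: 0.052
gripper_force: 6.2
```

```bash
python3 - <<'E'
from msk import *
snap('wrist','w9');snap('top','t9');snap('scene','s9')
s=arm.read_state();print(s['tcp_pos'],s['tool_rot'],s['force'],s['gripper_width'])
F=np.array([.529,.207,.084])
print([proj(f,F)[0] for f in('w9','t9','s9')])
a=cv2.imread('pics/w9.png')[:420];b=cv2.imread('pics/s9.png');u,v=proj('s9',F)[0].astype(int)
b=b[v-90:v+50,u-75:u+75]
c=cv2.imread('pics/t9.png')[190:290,165:295]
L=cv2.resize(a,(480,315));R=cv2.resize(b,(300,280),interpolation=cv2.INTER_CUBIC);Q=cv2.resize(c,(360,277),interpolation=cv2.INTER_CUBIC)
o=np.zeros((600,800,3),np.uint8);o[:315,:480]=L;o[:280,490:790]=R;o[320:597,:360]=Q;cv2.imwrite('pics/c9.png',o)
E
```

```text
[0.45313137 0.15396601 0.1343993 ] [-179.47190031   -0.24244317   35.88159009] [-0.40551669  0.0640649  -0.3449044 ] 0.05214247693439786
[array([329. ,  81.3]), array([227.3, 237.9]), array([412.7, 245.8])]
```

View pics/c9.png

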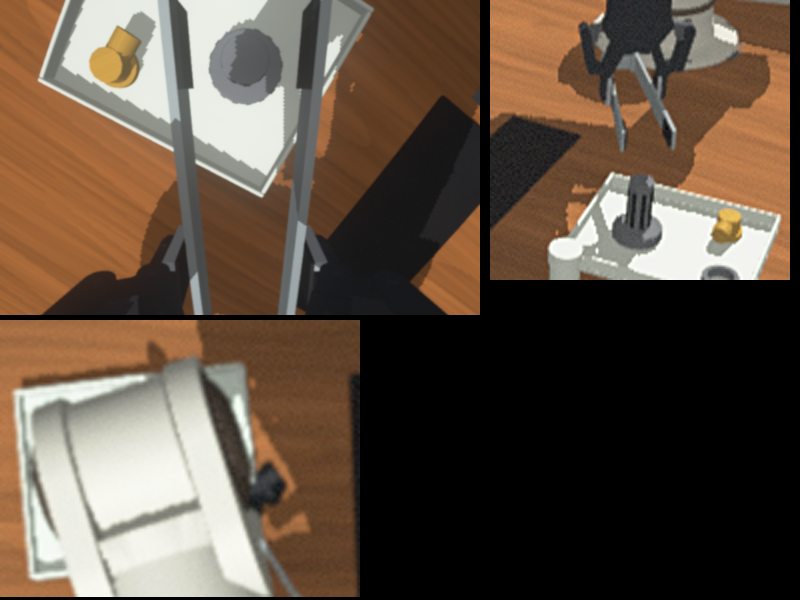

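The composite shows the filter top at about (331,80) in wrist pixels, as predicted, and between the level jaws. The rear edges of the pads are at about (235,109) and (416,109). I'll check the jaw centre from these.

```bash
python3 - <<'E'
from h import *
np.set_printoptions(precision=4,suppress=True)
s=arm.read_state();T=s['tcp_pos'];a=np.radians(s['tool_rot'][2]);X=np.array([np.cos(a),np.sin(a),0]);Y=np.array([-np.sin(a),np.cos(a),0])
for zt,pl,pr in((.026,(235,109),(416,109)),(.004,(253,121),(397,122))):
  P=[atz('w9',p,T[2]+zt)-T for p in(pl,pr)];print([(q@X,q@Y) for q in P])
F=np.array([.529,.207,.084])-T;print('filter',F@X,F@Y)
E
```

```text
[(np.float64(0.07886316294827869), np.float64(0.02483099662100482)), (np.float64(0.0788571627488701), np.float64(-0.026099721175039205))]
[(np.float64(0.075390427011916), np.float64(0.02396191391309517)), (np.float64(0.07506924562240853), np.float64(-0.02447768010675343))]
filter 0.0925549012683513 -0.0014977845083901029
```

Converted, 0.001 m is 0.02, -0.0005 m is -0.01.

Request:
steer_hand(
  ticks=[
    [-0.01, 0.02, 0.16, 0, 0, 0, 0.052],
    [0, 0, 0.3, 0, 0, 0, 0.052],
    [0, 0, 0.4, 0, 0, 0, 0.052],
    [0, 0, 0.4, 0, 0, 0, 0.052],
    [0, 0, 0.3, 0, 0, 0, 0.052],
    [0, 0, 0.2, 0, 0, 0, 0.052],
    [0, 0, 0.1, 0, 0, 0, 0.052],
    [0, 0, 0, 0, 0, 0, 0.052],
    [0, 0, 0, 0, 0, 0, 0.052],
  ],
)

```text
t: 13.77
tcp_pos: [0.4534, 0.1543, 0.0418]
tool_rot: [-179.5, -0.3, 35.9]
force: [1.5, 0.7, -0.2]
gripper_width: 0.0519
gripper_force: 6.2
```

Request:
steer_hand(
  ticks=[
    [0, 0, 0, 0, 0, 0, 0.049],
    [0, 0, 0, 0, 0, 0, 0.047],
    [0, 0, 0, 0, 0, 0, 0.045],
    [0, 0, 0, 0, 0, 0, 0.043],
    [0, 0, 0, 0, 0, 0, 0.041],
    [0, 0, 0, 0, 0, 0, 0.039],
    [0, 0, 0, 0, 0, 0, 0.039],
    [0, 0, 0, 0, 0, 0, 0.039],
    [0, 0, 0, 0, 0, 0, 0.039],
  ],
)

```text
t: 14.52
tcp_pos: [0.4534, 0.1546, 0.0416]
tool_rot: [-179.5, -0.3, 35.9]
force: [-0.8, 0.8, 3.9]
gripper_width: 0.0414
gripper_force: 60.4
```

Request:
steer_hand(
  ticks=[
    [0, 0, -0.06, 0, 0, 0, 0.039],
    [0, 0, -0.12, 0, 0, 0, 0.039],
    [0, 0, -0.2, 0, 0, 0, 0.039],
    [0, 0, -0.28, 0, 0, 0, 0.039],
    [0, 0, -0.28, 0, 0, 0, 0.039],
    [0, 0, -0.24, 0, 0, 0, 0.039],
    [0, 0, -0.16, 0, 0, 0, 0.039],
    [0, 0, -0.06, 0, 0, 0, 0.039],
    [0, 0, 0, 0, 0, 0, 0.039],
    [0, 0, 0, 0, 0, 0, 0.039],
  ],
)

```text
t: 15.35
tcp_pos: [0.4532, 0.1536, 0.1109]
tool_rot: [-179.5, -0.2, 35.9]
force: [0.1, -0.2, -2.3]
gripper_width: 0.041
gripper_force: 61.0
```

```bash
python3 - <<'E'
from h import *
np.set_printoptions(precision=3,suppress=True)
snap('wrist','w10');snap('scene','s10');snap('top','t10')
s=arm.read_state();print(s['tcp_pos'],s['tool_rot'],s['force'],s['torque'],s['gripper_width'],s['gripper_force'])
# dark-grey cage/cap: text map of scene around the expected raised filter
F=np.array([.529,.207,.084+.07]);u0,v0=proj('s10',F)[0].astype(int);print(u0,v0,proj('s10',[.529,.207,.074])[0])
g=cv2.cvtColor(cv2.imread('pics/s10.png'),cv2.COLOR_BGR2GRAY)
for v in range(v0-20,v0+60,2):print(v,''.join(' .:-=+*#%@'[g[v,u]*9//255] for u in range(u0-40,u0+40)))
E
```

```text
[0.453 0.154 0.111] [-179.445   -0.171   35.937] [ 0.405 -0.296 -2.556] [-0.099  0.087 -0.013] 0.04154960536843724 60.96726179122925
415 220 [412.4 249.3]
200                                                                                 
202                                                                                 
204                                                                                 
206                                                                                 
208                                                                                 
210                          .                                                      
212                                                                                 
214                                                                                 
216                                                                                 
218                                     
[... 1960 characters left out ...]
                                       
266                                                                                 
268                                                                                 
270                                                                                 
272                                                                                 
274                                                                                 
276                                                                                 
278                                                                                 <stdin>:8: RuntimeWarning: overflow encountered in scalar multiply
```

```bash
python3 - <<'E'
from h import *
g=cv2.cvtColor(cv2.imread('pics/s10.png'),cv2.COLOR_BGR2GRAY).astype(int)
for v in range(198,282,2):print(v,''.join(' .:-=+*#%@'[g[v,u]*9//255] for u in range(370,470)))
E
```

```text
198 ========-::::::::..............:--::-=---+#=:::..............::::::::::::::-::::-:-----:-:::-:::-:--
200 ==========::::::::............::::::::----+*-.........::::::::::::::::::::-:-:::::-:::----:----::-::
202 ============-::::::::::......::::::::::---=*+. :-:..:::::::::::::::::::::::::::::::::::::-::-:-:----
204 ==============--=::::::....-=-::::::::::---=*: :=-..:-:::::::::::::::::::::::::::::::::::::::::::::-
206 ===================--==:...==:-:::-:::::------.:=-..::::::::::::::::::::::::::::::::::::::::::::::-=
208 ===+==+================...:==-*===========----:-=:..::::-::::::::::::::::::::::::::::::=-::::::::-==
210 +======================:..:==-#+==========-----==:..:::::::::::::::::::::-:::::::::::-==============
212 ======+=================..:==:++===========----=+:.:::::::::::::::::::::::::::::::::================
214 -================+=======--==.--=========-:-----=:::::::::::::::::::::::::::-:::::==================
216 :::::::-:-------===+===++===-:--=======-::::------::::::::::::::::::::::::::::::=++==++==========+==
218 ::-:::::::::::::::::::::-----:------=-:-==++++
[... 2609 characters left out ...]
+%%%%%%%%%%%%%%%%%%%%%%%%%%%%%%%%%%%%%%%%%%%%%%%#+++*****+=---*%%%*+++
270 -=-::::-+++++%%%%%%%%%#++++++++#%%%%%%%%%%%%%%%%%%%%%%%%%%%%%%%%%%%%%%%%%%%%%%+----=++++---+*%%%%%%%
272 :::::-=+++=++#%%%%%%#++++++++++++%%%%%%%%%%%%%%%%%%%%%%%%%%%%%%%%%%%%%%%%%%%%+-------==---+++%%%%%%%
274 +%%%%%%##*++++##+++++++++++++++++#%%%%%%%%%%%%%%%%%%%%%%%%%%%%%%%%%%%%%%%%%%%%=------------=%%%%%%%%
276 %%%%%%%%%%%%++++++++++++++++++++++%%%%%%%%%%%%%%%%%%%%%%%%%%%%%%%%%%%%%%%%%%*++=========++%%%%%%%%%%
278 %%%%%%%%%%%%%*++++++++++++++++++++++###%%%%%%%%%%%%%%%%%%%%%%%%%%%%%%%%%%%%*+++++++++=+%%%%%%%%%%%%%
280 %%%%%%%%%%%%%*+++++++++++++++++++++++++++#%%%%%%%%%%%%%%%%%%%%%%%%%%%%%%%%%*+++++++++%%%%%%%%%%%%%%%
```

The filter is lifted upright in the jaws, with its top at (414,219). Next I rotate the yaw, then translate to the dish.

Converted, 6 degrees is 0.6.

Request:
steer_hand(
  ticks=[
    [0, 0, 0, 0, 0, 0.2, 0.039],
    [0, 0, 0, 0, 0, 0.4, 0.039],
    [0, 0, 0, 0, 0, 0.6, 0.039],
    [0, 0, 0, 0, 0, 0.6, 0.039],
    [0, 0, 0, 0, 0, 0.6, 0.039],
    [0, 0, 0, 0, 0, 0.5, 0.039],
    [0, 0, 0, 0, 0, 0.3, 0.039],
    [0, 0, 0, 0, 0, 0.2, 0.039],
    [0, 0, 0, 0, 0, 0, 0.039],
  ],
)

```text
t: 16.25
tcp_pos: [0.468, 0.0798, 0.1109]
tool_rot: [-176.3, 0.5, 7.5]
force: [0.6, -0.6, -2.2]
gripper_width: 0.041
gripper_force: 61.4
```

Request:
steer_hand(
  ticks=[
    [0, 0.16, 0, 0, 0, 0, 0.039],
    [0, 0.32, 0, 0, 0, 0, 0.039],
    [0, 0.48, 0, 0, 0, 0, 0.039],
    [-0.012, 0.6, 0, 0, 0, 0, 0.039],
    [-0.012, 0.6, 0, 0, 0, 0, 0.039],
    [-0.012, 0.6, 0, 0, 0, 0, 0.039],
    [-0.012, 0.6, 0, 0, 0, 0, 0.039],
    [-0.012, 0.6, 0, 0, 0, 0, 0.039],
    [-0.012, 0.6, 0, 0, 0, 0, 0.039],
    [-0.012, 0.6, 0, 0, 0, 0, 0.039],
    [-0.012, 0.6, 0, 0, 0, 0, 0.039],
    [-0.012, 0.6, 0, 0, 0, 0, 0.039],
    [-0.012, 0.56, 0, 0, 0, 0, 0.039],
    [0, 0.44, 0, 0, 0, 0, 0.039],
    [0, 0.32, 0, 0, 0, 0, 0.039],
    [0, 0.16, 0, 0, 0, 0, 0.039],
    [0, 0, 0, 0, 0, 0, 0.039],
    [0, 0, 0, 0, 0, 0, 0.039],
    [0, 0, 0, 0, 0, 0, 0.039],
  ],
)

```text
t: 17.83
tcp_pos: [0.514, -0.3062, 0.0858]
tool_rot: [-176.2, 0.5, 7.7]
force: [0.1, 0.3, -2.9]
gripper_width: 0.0413
gripper_force: 61.4
```

```bash
python3 - <<'E'
from h import *
np.set_printoptions(precision=4,suppress=True)
snap('wrist','w11');snap('scene','s11');snap('top','t11')
s=arm.read_state();print(s['tcp_pos'],s['tool_rot'],s['force'],s['gripper_width'])
T=s['tcp_pos'];a=np.radians(s['tool_rot'][2]);J=T+.0925*np.array([np.cos(a),np.sin(a),0])-.0015*np.array([-np.sin(a),np.cos(a),0]);J[2]=.154;print('J',J,[proj(f,J)[0] for f in('w11','s11','t11')])
g=cv2.cvtColor(cv2.imread('pics/s11.png'),cv2.COLOR_BGR2GRAY).astype(int)
u,v=proj('s11',J)[0].astype(int)
for v in range(v-16,v+60,2):print(v,''.join(' .:-=+*#%@'[g[v,u]*9//255] for u in range(u-40,u+40)),u-40)
E
```

```text
[ 0.5141 -0.3064  0.0861] [-176.2643    0.4557    7.7276] [-0.5344  0.2172 -2.3166] 0.04162184514137979
J [ 0.606  -0.2954  0.154 ] [array([305.7,  26.7]), array([227.4, 179. ]), array([434.3, 203.3])]
163 ---------=-=--------------------------:...:-............::.....:-.....:.......:= 187
165 -=++**+==--------------=--=---------===-....::.........:===:..................-* 187
167 **+==----------------==--=-------=======:....::........-====. ................-= 187
169 ------------------=+==-------============:.............-======:...:-..........=+ 187
171 --------------=++**++----=====================:.......:===+==+=.............:-+= 187
173 ----------=++**+=----===========================:.:.....-===+*+-..........-+==== 187
175 -------=+***++---===+=============+=============-:=-....-+*+===--......:=+====== 187

[... 2058 characters left out ...]
===================----=++=--:::-::-=++*+****#*+---=*##****************** 187
225 ==================----:::::::::::::::::-===+=-=+***++-----++******************** 187
227 =============---::::::::::::::::-::::-==+=+=---+#+-----=++********************** 187
229 ==========--:::::::::======-:::::::::------:::-------=+++*********************** 187
231 ========-::::::::::---::::::::::::::::::::::::::--------=+********************** 187
233 ==============:::-::::::::::::::::-::::::::::::::-----+=************************ 187
235 ============-:::::::::::::::::::::::::::::::::::::::----=+++******************** 187
237 =========--::::::::::::-::::-::::::::::::::::::::::::::----------===========-=-- 187
```

The in-place turn ran into joint 6 again, so the tool tilted slightly, but the filter is still held. There is freedom here, so I'll work out how to level and recentre.

```bash
cat > rel.py <<'E'
from h import *
from scipy.spatial.transform import Rotation as R
np.set_printoptions(precision=4,suppress=True)
def rel(J=None,yaw=0,z=None,off=(.0925,-.0015),T=None):
    s=arm.read_state();r=R.from_euler('xyz',s['tool_rot'],degrees=True);w=R.from_euler('xyz',[180,0,yaw],degrees=True)
    a=np.radians(yaw);X=np.array([np.cos(a),np.sin(a)]);Y=np.array([-X[1],X[0]])
    t=np.array(T) if T is not None else np.array(J)-off[0]*X-off[1]*Y
    d=np.array([*t,z])-s['tcp_pos']
    print('rotvec first',(r.inv()*w).as_rotvec(degrees=True),'then shift',w.inv().apply(d),'joints',s['joint_pos'])
E
python3 -c "
from rel import *
rel(J=(.552,-.239),yaw=5,z=.112)"
```

```text
rotvec first [-3.7241  0.5443  2.7118] then shift [-0.0489 -0.0653 -0.0259] joints [-32.0202  13.9822   4.1523  82.9104   2.5803 140.2053]
```

Request:
steer_hand(
  ticks=[
    [0, 0, -0.16, -0.12, 0.02, 0.07, 0.039],
    [0, 0, -0.2, -0.13, 0.02, 0.1, 0.039],
    [0, 0, -0.16, -0.12, 0.014, 0.1, 0.039],
    [-0.08, -0.12, 0, 0, 0, 0, 0.039],
    [-0.2, -0.26, 0, 0, 0, 0, 0.039],
    [-0.24, -0.31, 0, 0, 0, 0, 0.039],
    [-0.24, -0.31, 0, 0, 0, 0, 0.039],
    [-0.15, -0.21, 0, 0, 0, 0, 0.039],
    [-0.068, -0.096, 0, 0, 0, 0, 0.039],
    [0, 0, 0, 0, 0, 0, 0.039],
    [0, 0, 0, 0, 0, 0, 0.039],
    [0, 0, 0, 0, 0, 0, 0.039],
  ],
)

```text
t: 18.98
tcp_pos: [0.4604, -0.248, 0.112]
tool_rot: [-180.0, -0.0, 4.9]
force: [0.2, -0.6, -2.2]
gripper_width: 0.0411
gripper_force: 61.4
```

```bash
python3 - <<'E'
from rel import *
rel(J=(.552,-.239),yaw=5,z=.112)
s=arm.read_state();print(s['tcp_pos'],s['tool_rot'])
snap('scene','s12');snap('wrist','w12')
J=[.552,-.239,.154];print([proj(f,J)[0] for f in('s12','w12')],proj('s12',[.552,-.239,.014]))
g=cv2.cvtColor(cv2.imread('pics/s12.png'),cv2.COLOR_BGR2GRAY).astype(int)
u,v=proj('s12',J)[0].astype(int)
for v in range(v-10,v+66,2):print(v,''.join(' .:-=+*#%@'[g[v,u]*9//255] for u in range(u-40,u+40)),u-40)
E
```

```text
rotvec first [-0.008  -0.0203 -0.0673] then shift [-0.0004 -0.0024  0.    ] joints [-28.3175   0.5703  -7.6855  81.7316   0.0178 146.7497]
[ 0.4604 -0.248   0.112 ] [-179.992    -0.0203    4.9327]
[array([257.6, 176.5]), array([318.6,  50.6])] [[261.6 222. ]]
166 ----==============+============================-:=: .-++=-------:......---=----- 217
168 -===============================================.=-+==---------:==:....--------= 217
170 ================================================-------------==-==:....-----==== 217
172 ===============================================------------====-==:....--======= 217
174 ====================================-------------------=====--::==:....=====:--- 217
176 ==================================-::::::::::-------====-----:.:-=-::=+++++=-::: 217
178 ==================================::::-:-::::----==+==-------:..:===========-::. 217
180 =======+==========================::-------:::====-------------===========
[... 1980 characters left out ...]
==++=+=--=----=-=--------*#************++----=+************###*+==+====== 217
228 ==========--:::--==*##++---------++++++*****+-----=+****************+-====+++=+= 217
230 =======-:::::::::--+++-------------------++-------++**************=--====+====++ 217
232 ====--:::::::::::::--------------=-------------------=********+=--::============ 217
234 ====-====-:::::::::::---------------------+*+-------=****+==------=+============ 217
236 ==========:::::::::::::------------=----==++=------==---------:==+=++=+=+=+===== 217
238 ========--:::::::::::::::::----------------------------:--::=====+==++++=+=+++++ 217
240 ======-:::::::::::::::::::::::::::::-----------:::::--====+=========+=+=-===-::: 217
```

The filter hangs upright over the dish centre. Lowering it gently.

Request:
steer_hand(
  ticks=[
    [0, -0.04, 0.1, 0, 0, 0, 0.039],
    [0, 0, 0.24, 0, 0, 0, 0.039],
    [0, 0, 0.3, 0, 0, 0, 0.039],
    [0, 0, 0.3, 0, 0, 0, 0.039],
    [0, 0, 0.2, 0, 0, 0, 0.039],
    [0, 0, 0.1, 0, 0, 0, 0.039],
    [0, 0, 0.06, 0, 0, 0, 0.039],
    [0, 0, 0.04, 0, 0, 0, 0.039],
    [0, 0, 0, 0, 0, 0, 0.039],
    [0, 0, 0, 0, 0, 0, 0.039],
  ],
)

```text
t: 19.92
tcp_pos: [0.46, -0.2457, 0.0454]
tool_rot: [-180.0, -0.0, 4.9]
force: [0.3, -0.1, -1.8]
gripper_width: 0.041
gripper_force: 61.4
```

Request:
steer_hand(
  ticks=[
    [0, 0, 0.02, 0, 0, 0, 0.039],
    [0, 0, 0.02, 0, 0, 0, 0.039],
    [0, 0, 0, 0, 0, 0, 0.039],
    [0, 0, 0, 0, 0, 0, 0.039],
  ],
)

```text
t: 20.25
tcp_pos: [0.4598, -0.2456, 0.043]
tool_rot: [-180.0, 0.0, 4.9]
force: [-0.5, 0.5, -1.7]
gripper_width: 0.0417
gripper_force: 61.4
```

Converted, 0.001 m is 0.02.

Request:
steer_hand(
  ticks=[
    [0, 0, 0.02, 0, 0, 0, 0.039],
    [0, 0, 0, 0, 0, 0, 0.039],
    [0, 0, 0, 0, 0, 0, 0.039],
  ],
)

```text
t: 20.5
tcp_pos: [0.4599, -0.2457, 0.0422]
tool_rot: [-180.0, -0.0, 4.9]
force: [-2.7, 0.9, 1.1]
gripper_width: 0.0415
gripper_force: 61.9
```

Request:
steer_hand(
  ticks=[
    [0, 0, 0.014, 0, 0, 0, 0.039],
    [0, 0, 0, 0, 0, 0, 0.039],
    [0, 0, 0, 0, 0, 0, 0.039],
  ],
)

```text
t: 20.75
tcp_pos: [0.4598, -0.2457, 0.0417]
tool_rot: [-180.0, -0.0, 4.9]
force: [-2.8, 0.0, 4.3]
gripper_width: 0.0411
gripper_force: 62.4
```

Contact made (4 N). I'll open the jaws to 53 mm and rise straight up.

Request:
steer_hand(
  ticks=[
    [0, 0, 0, 0, 0, 0, 0.042],
    [0, 0, 0, 0, 0, 0, 0.043],
    [0, 0, 0, 0, 0, 0, 0.045],
    [0, 0, 0, 0, 0, 0, 0.047],
    [0, 0, 0, 0, 0, 0, 0.049],
    [0, 0, 0, 0, 0, 0, 0.051],
    [0, 0, 0, 0, 0, 0, 0.052],
    [0, 0, 0, 0, 0, 0, 0.052],
    [0, 0, 0, 0, 0, 0, 0.052],
    [0, 0, 0, 0, 0, 0, 0.052],
  ],
)

```text
t: 21.58
tcp_pos: [0.4597, -0.2456, 0.0412]
tool_rot: [-180.0, 0.0, 4.9]
force: [0.7, -0.0, -1.5]
gripper_width: 0.0521
gripper_force: 6.2
```

```bash
python3 - <<'E'
from rel import *
snap('wrist','w13');snap('scene','s13')
F=[.552,-.239,.084];print([proj(f,F)[0] for f in('s13','w13')])
g=cv2.cvtColor(cv2.imread('pics/s13.png'),cv2.COLOR_BGR2GRAY).astype(int)
u,v=proj('s13',F)[0].astype(int)
for v in range(v-10,v+46,2):print(v,''.join(' .:-=+*#%@'[g[v,u]*9//255] for u in range(u-40,u+40)),u-40)
g=cv2.cvtColor(cv2.imread('pics/w13.png'),cv2.COLOR_BGR2GRAY).astype(int)
for v in range(0,200,10):print(v,''.join(' .:-=+*#%@'[g[v,u]*9//255] for u in range(160,480,4)))
E
```

```text
[array([259.6, 199.8]), array([329.4,  48.3])]
189 ===========================++++++=++==========-:=:-++=---------==::.....:------- 219
191 =================================+++++++++=====:--=---------=====:=-....:----=== 219
193 =====================================++==+++===----------======++-==....:-====== 219
195 =======================================+====-----------=========--==.....======= 219
197 =====================================---------------====+=+==--:..==:...-=++=+== 219
199 ===================================-::::::-:-----===+=====-----:.:==-:-========= 219
201 =================================--:-::--::-::-==========------:::---:-========= 219
203 =+============================--:..:-:----:-::-======-----------:::::::::::::-== 219
205 ======++=====================:. ....:.:--::::.:==-:------------===--=::::::-==== 219
207 =============================-...  .:..--..::.:=-----------===========-::--===== 219
209 +++++===============
[... 2566 characters left out ...]
..::-+++++++++++++++
120 ++*%%%%%%++++++++++=---=+++------------------------------=++=---=+++++++++++++++
130 +++*%%%%%+++++++++++====+++++-----================-=--==++++=-=-+++++++++++++++#
140 ++++#%%%%%++++++++++====++++++++=--===============-=%%#+++++====++++++++++++++%%
150 #+++++%%%%%*++++++++====+++++++%%%%%%#%#*****%%%%%%%%%%*++++====+++++++++++++##*
160 #%+++==#%%%*++++++++====+++++++%%%%%%%%%%%%%%%%%%%%%%%%+++++====++++#*++++++%#+=
170 **%#====+%%%%#%%%*+++====+++++*%%%%%%%%%%%%%%%%%%%%%%%%*+++====+++*%%%%%%%%%*++=
180 +++*#+====+#%%%%%#+++====+++++*%%%%%%%%%%%%%%%%%%%%%%%%#+++====+++#%%%%%%%*====+
190 +++++#%*=====*%%%%+++====++++++#%%%%%%%%%%%%%%%%%%%%%%%*+++====+++%%%%%*+====+#%
```

Request:
steer_hand(
  ticks=[
    [0, 0, -0.06, 0, 0, 0, 0.052],
    [0, 0, -0.12, 0, 0, 0, 0.052],
    [0, 0, -0.2, 0, 0, 0, 0.052],
    [0, 0, -0.3, 0, 0, 0, 0.052],
    [0, 0, -0.36, 0, 0, 0, 0.052],
    [0, 0, -0.36, 0, 0, 0, 0.052],
    [0, 0, -0.3, 0, 0, 0, 0.052],
    [0, 0, -0.16, 0, 0, 0, 0.052],
    [0, 0, -0.06, 0, 0, 0, 0.052],
    [0, 0, 0, 0, 0, 0, 0.052],
    [0, 0, 0, 0, 0, 0, 0.052],
  ],
)

```text
t: 22.6
tcp_pos: [0.4595, -0.2455, 0.1366]
tool_rot: [-179.9, 0.0, 4.9]
force: [-0.6, -0.1, -1.2]
gripper_width: 0.0522
gripper_force: 6.2
```

```bash
python3 - <<'E'
from rel import *
snap('wrist','w14');snap('scene','s14')
F=[.552,-.239,.084];print([proj(f,F)[0] for f in('s14','w14')])
g=cv2.cvtColor(cv2.imread('pics/s14.png'),cv2.COLOR_BGR2GRAY).astype(int)
u,v=proj('s14',F)[0].astype(int)
for v in range(v-40,v+42,3):print(v,''.join(' .:-=+*#%@'[g[v,u]*9//255] for u in range(u-40,u+60)),u-40)
g=cv2.cvtColor(cv2.imread('pics/w14.png'),cv2.COLOR_BGR2GRAY).astype(int)
for v in range(0,480,16):print(v,''.join(' .:-=+*#%@'[g[v,u]*9//255] for u in range(160,480,4)))
rel(T=(.5,-.0095),yaw=5,z=.12)
E
```

```text
[array([259.6, 199.8]), array([327.9,  81.7])]
159 -----------=+===============================::=-++==------------==:....-=------=========+==+++++++++ 219
162 ----------==================================-------------======-==:....-----======================== 219
165 ----===================================--------------========--:-=:.. .-============================ 219
168 ======================+===========--------------========-----:::-=-::-============================== 219
171 ============================--:.. .--------=========---------::-==================================-- 219
174 =========================-:.   .. .---========--------------==============:---:-:::::::::::::::::::: 219
177 ==========================-. . ..:-========-------------=+++++=++++==+====:::::::::::::::::::::::.:: 219
180 ==========================-::===+==========---------====================---::::::::::::::::::::::::: 219
183 ==========+=+=========================
[... 4118 characters left out ...]
=++++++++++++++++++++++++=--*%%=.................:=
384 ....................:.:+%%%---++++++++++++++++++++++++--=%%#+...................
400 ::::::..............::++*%%*--=++++++++++++++++++++++=--*%%*++................::
416 :::::::..............-+++%%%---++++++++++++++++++++++---%%#---...............:::
432 :::::::...............:+==**=--==+++++++++++++++++=:---+**-::................:::
448 .======:....................................................................:+++
464 +++++++=....................................................................=+++
rotvec first [-0.0851  0.0918 -0.066 ] then shift [ 0.0611 -0.2314  0.0161] joints [-28.1249   0.2477  -5.3529  84.5228   0.0212 146.941 ]
```

The filter stands upright in the dish and the tongs are free and level. Next, back to the mat.

Converted, -0.006 m is -0.12, 0.003 m is 0.06, 1.2 degrees is 0.12.

Request:
steer_hand(
  ticks=[
    [0.02, -0.12, 0, 0, 0, 0.12, 0.052],
    [0.04, -0.28, 0, 0, 0, 0.12, 0.052],
    [0.06, -0.44, 0, 0, 0, 0, 0.052],
    [0.06, -0.52, 0, 0, 0, 0, 0.052],
    [0.06, -0.52, 0, 0, 0, 0, 0.052],
    [0.08, -0.52, 0, 0, 0, 0, 0.052],
    [0.08, -0.52, 0, 0, 0, 0, 0.052],
    [0.08, -0.52, 0, 0, 0, 0, 0.052],
    [0.08, -0.48, 0, 0, 0, 0, 0.052],
    [0.08, -0.4, 0, 0, 0, 0, 0.052],
    [0.08, -0.26, 0, 0, 0, 0, 0.052],
    [0.06, -0.12, 0, 0, 0, 0, 0.052],
    [0, 0, 0, 0, 0, 0, 0.052],
    [0, 0, 0, 0, 0, 0, 0.052],
    [0, 0, 0, 0, 0, 0, 0.052],
  ],
)

```text
t: 23.95
tcp_pos: [0.4875, -0.0098, 0.137]
tool_rot: [-180.0, 0.1, 2.5]
force: [0.0, -0.3, -0.6]
gripper_width: 0.0522
gripper_force: 6.2
```

```bash
python3 -c "
from rel import *
rel(T=(.489,-.0085),yaw=2.5,z=.012)"
```

```text
rotvec first [-0.0224  0.0526  0.0013] then shift [ 0.0015 -0.0012  0.125 ] joints [ -1.1587  -4.3524  -9.7245  84.6818   0.019  176.34  ]
```

Request:
steer_hand(
  ticks=[
    [0.03, -0.024, 0.16, 0, 0, 0, 0.052],
    [0, 0, 0.32, 0, 0, 0, 0.052],
    [0, 0, 0.44, 0, 0, 0, 0.052],
    [0, 0, 0.44, 0, 0, 0, 0.052],
    [0, 0, 0.4, 0, 0, 0, 0.052],
    [0, 0, 0.32, 0, 0, 0, 0.052],
    [0, 0, 0.2, 0, 0, 0, 0.052],
    [0, 0, 0.12, 0, 0, 0, 0.052],
    [0, 0, 0.08, 0, 0, 0, 0.052],
    [0, 0, 0, 0, 0, 0, 0.052],
    [0, 0, 0, 0, 0, 0, 0.052],
  ],
)

```text
t: 24.87
tcp_pos: [0.4896, -0.0078, 0.0139]
tool_rot: [-180.0, -0.0, 2.5]
force: [0.5, -0.0, -1.0]
gripper_width: 0.0522
gripper_force: 6.2
```

Request:
steer_hand(
  ticks=[
    [0, 0, 0.03, 0, 0, 0, 0.052],
    [0, 0, 0.03, 0, 0, 0, 0.052],
    [0, 0, 0, 0, 0, 0, 0.052],
    [0, 0, 0, 0, 0, 0, 0.052],
  ],
)

```text
t: 25.2
tcp_pos: [0.4892, -0.0077, 0.0104]
tool_rot: [-180.0, 0.0, 2.5]
force: [-0.9, -0.2, -0.6]
gripper_width: 0.0523
gripper_force: 6.2
```

Converted, 0.0015 m is 0.03.

Request:
steer_hand(
  ticks=[
    [0, 0, 0.03, 0, 0, 0, 0.052],
    [0, 0, 0.03, 0, 0, 0, 0.052],
    [0, 0, 0, 0, 0, 0, 0.052],
    [0, 0, 0, 0, 0, 0, 0.052],
  ],
)

```text
t: 25.53
tcp_pos: [0.489, -0.0077, 0.0071]
tool_rot: [-180.0, 0.0, 2.5]
force: [-0.1, -0.8, -1.1]
gripper_width: 0.0518
gripper_force: 6.2
```

Request:
steer_hand(
  ticks=[
    [0, 0, 0.03, 0, 0, 0, 0.052],
    [0, 0, 0.02, 0, 0, 0, 0.052],
    [0, 0, 0, 0, 0, 0, 0.052],
    [0, 0, 0, 0, 0, 0, 0.052],
  ],
)

```text
t: 25.87
tcp_pos: [0.4891, -0.0077, 0.0047]
tool_rot: [-180.0, 0.0, 2.5]
force: [-1.1, 0.5, 0.1]
gripper_width: 0.0519
gripper_force: 6.2
```

Converted, -0.04 m is -0.8, -0.03 m is -0.6.

Request:
steer_hand(
  ticks=[
    [0, 0, 0.02, 0, 0, 0, 0.052],
    [0, 0, 0, 0, 0, 0, 0.052],
    [0, 0, 0, 0, 0, 0, 0.056],
    [0, 0, 0, 0, 0, 0, 0.06],
    [0, 0, 0, 0, 0, 0, 0.065],
    [0, 0, 0, 0, 0, 0, 0.075],
    [0, 0, 0, 0, 0, 0, 0.085],
    [0, 0, 0, 0, 0, 0, 0.085],
    [0, 0, 0, 0, 0, 0, 0.085],
    [0, 0, -0.2, 0, 0, 0, 0.085],
    [0, 0, -0.6, 0, 0, 0, 0.085],
    [0, 0, -0.8, 0, 0, 0, 0.085],
    [0, 0, -0.8, 0, 0, 0, 0.085],
    [0, 0, -0.6, 0, 0, 0, 0.085],
    [0, 0, -0.2, 0, 0, 0, 0.085],
    [0, 0, 0, 0, 0, 0, 0.085],
    [0, 0, 0, 0, 0, 0, 0.085],
  ],
)

```text
t: 27.28
tcp_pos: [0.4893, -0.0078, 0.1638]
tool_rot: [-180.0, -0.0, 2.5]
force: [0.6, 0.4, -1.0]
gripper_width: 0.0847
gripper_force: 0.0
```

```bash
python3 - <<'E'
from fit import *
snap('wrist','w15');snap('scene','s15');snap('top','t15')
print('tongs',fit('w15'))
g=cv2.cvtColor(cv2.imread('pics/w15.png'),cv2.COLOR_BGR2HSV)
m=((g[...,1]<70)&(g[...,2]>90))
for x in np.arange(.63,.35,-.008):
  r=''
  for y in np.arange(.06,-.08,-.003):
    u,v=proj('w15',[x,y,.03])[0].astype(int); r+=('#' if m[v,u] else ('.' if g[v,u,2]<70 else ',')) if 0<=u<640 and 0<=v<480 else ' '
  print('%.3f'%x,r)
a=cv2.imread('pics/s0.png').astype(int);b=cv2.imread('pics/s15.png').astype(int);d=(abs(a-b).max(2)>40)
for v in range(150,310,5):print(v,''.join('#' if d[v:v+5,u:u+5].mean()>.3 else '.' for u in range(180,600,5)))
E
```

```text
tongs (array([ 0.50156067, -0.00778488]), np.float64(2.4769835669573372), np.float64(0.20356539849589006))
0.630 ,,,,,,,,,,,,........,..,,,,,,,,,,,,,,,,,,,,,,,,
0.622 ,,,,,,,,,,,,,,,,,,,,,,,,,,,,,,,,,,,,,,,,,,,,,,,
0.614 ,,,,,.................................,,,,,,,,,
0.606 ,,,,,.................................,,,,,,,,,
0.598 ,,,,,..............................#..,,,,,,,,,
0.590 ,,,,,...#.........................,#..,,,,,,,,,
0.582 ,,,,,...#.........................,#..,,,,,,,,,
0.574 ,,,,,...,#........................##..,,,,,,,,,
0.566 ,,,,,,...#.......................,#,...,,,,,,,,
0.558 ,,,,,,...,#......................,#....,,,,,,,,
0.550 ,,,,,,....#,.....................,#....,,,,,,,,
0.542 ,,,,,,....##.....................##....,,,,,,,,
0.534 ,,,,,,....,#,....................##....,,,,,,,,
0.526 ,,,,,,.....#,...................,#,....,,,,,,,,
0.518 ,,,,,,.....,#...................,#.....,,,,,,,,
0.510 ,,,,,,,.....#,..................,#....
[... 3183 characters left out ...]
............######........##........######...................................
275 ..................########......##.........#####....................................
280 ...................######......##..........####.....................................
285 ..................#####..#####..............#.......................................
290 .................#####..#####.......................................................
295 ................####.#######........................................................
300 ...............####.#######.........................................................
305 ..............###..#######..........................................................
```

The tongs lie centred on the mat. The scene difference near the brush may only be a shadow, so I'll check that nothing there moved.

```bash
python3 - <<'E'
from h import *
gs={f:cv2.cvtColor(cv2.imread(f'pics/{f}.png'),cv2.COLOR_BGR2GRAY).astype(int) for f in('s0','s15','w1','w15')}
def rect(f,xs,ys,z):
  for x in xs:
    r=''
    for y in ys:
      u,v=proj(f,[x,y,z])[0].round().astype(int); r+=' .:-=+*#%@'[gs[f][v,u]*9//255] if 0<=u<640 and 0<=v<480 else ' '
    print(f,'%.3f'%x,r)
for f in('s0','s15'):rect(f,np.arange(.80,.61,-.01),np.arange(.05,-.05,-.0025),.01)
for f in('w1','w15'):rect(f,np.arange(.67,.61,-.006),np.arange(.05,-.05,-.0025),.01)
E
```

```text
s0 0.800 ===============:--=++*****++============
s0 0.790 ===============--===+*****+=============
s0 0.780 ==============::--=++******=============
s0 0.770 ==============:--=+++*****==============
s0 0.760 =============-::-=++*****+==============
s0 0.750 ========::::::::===+****++==============
s0 0.740 =========--::-::-=+++***+===============
s0 0.730 ========::--=-----=+****+=--============
s0 0.720 =========-----++++==+++*+=+=+===========
s0 0.710 =========-----++***************=========
s0 0.700 -=:-:::::----=+***************==========
s0 0.690 ::::::::::::==+***************+=========
s0 0.680 :::::::::::---=++++++=++===+++:--=======
s0 0.670 ::::::::::::---::::-:---:-:-==:::=======
s0 0.660 ::::::::::--:----------------:::::-=====
s0 0.650 ::::::::::----------------:--::::::=====
s0 0.640 :::::::::---:-:-------:-------::::::===-
s0 0.630 ::::::::::::------------:-:-::.::::::::.
s0 0.620 ............  ....... .:................
s0 0.610 ... ......-==-. ......  . ............  
s15 0.800 ::::::::::::::::---====-=--::::::::--===
s15 0.790 :::::::::::::::------=-----:::::::::--+
[... 1330 characters left out ...]
:::::::::::::::::::::::.::::...........
w1 0.616 .........::.............................
w1 0.610 .........--.............................
w15 0.670                                         
w15 0.664                                         
w15 0.658                                         
w15 0.652                                         
w15 0.646                                         
w15 0.640 ::::::::::::::::::::::::::::::::::::::::
w15 0.634 :::::::::::::::::.:.::::::::::::::::::::
w15 0.628 ::::::::::::::::::::::::::::::::::::::::
w15 0.622 :::::::::::::::::::::::::::::::.........
w15 0.616 ..........              .    . .........
w15 0.610 ........ .                 .   .........
```

The brush has not moved; it is only in the arm's shadow. Everything is in place and the arm is clear, so I'll hand in.

```bash
python3 -c "
from workcell import arm
print(arm.job_done())"
```

```text
the job is handed in; nothing more can be done
None
```

I set the filter down upright in the draining dish with the tongs, laid the tongs back flat along the middle of their mat, and handed the job in at about 27 s; the first grip slipped and the tongs tipped up, so I laid them down on the mat and regripped before going to the filter.

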